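# Turn the video splitter over against the desk trunking

### The job

The flat black video splitter on the control desk is lying on its lid and is too wide to take in the hand: slide it to the free stretch of the sloping cable trunking, between the microphone and the radio charger, and run it up the slope until it leans there well off the desk. Then tip it over towards you and let it down gently, never letting it slap over, so that it lies right way up on its rubber feet with its sockets towards you. Finish by pushing it back until its rear edge is against the foot of the trunking and square to it, and leave the microphone, the radio charger, the mug and the mouse where they are.

Things in the scene. Friction and masses are not known exactly. Their poses are not given: they have to be found in the camera images.
- splitter: Video splitter: flat loose black metal box, 115 mm (its x) by 180 mm (y) by 20 mm thick, about 0.45 kg, friction on the desk about 0.6. Origin at the centre of the lid's outer face; z points from the lid to the base plate with four rubber feet (2.5 mm high): up while it lies on its lid, down when right way up (origin then 22.5 mm above the desk). x points to the socket edge
- ports (a point): Middle of the splitter's socket face (long edge at its own x = +57.5 mm, half-way through the thickness): a row of five steel-rimmed sockets. At the start it faces the trunking, within about 25 degrees
- rear (a point): Middle of the splitter's plain rear face (long edge at its own x = -57.5 mm). Pushed here, low and square on to the slope, it starts to climb at 10 to 25 N. Stood on this edge it balances on its 20 mm thickness. Toppling freely from upright it slaps down far too fast; let go with its raised edge under about 40 mm up, it lands softly enough
- trunk: Aluminium desk-top cable trunking, 750 mm long, fixed. Origin on the desk at the foot of its sloping front face, mid-length; x level, square to it, away from the robot; y along it; z up. The slippery face (friction about 0.2) rises at 45 degrees to z = 50 mm, rounded (radius 8 mm) at x = 50 mm into a level top to x = 84 mm. Its stretch y = -120 to +120 mm is free, for the splitter
- mic: Gooseneck desk microphone, black, loose, 0.9 kg: base 90 mm (x) by 110 mm (y) by 31 mm high, neck rising to 300 mm. Origin under the middle of the base. A bystander that stands in front of the trunking
- charger: Two-bay radio charger with one hand radio in it, black, loose: base 85 mm (x) by 105 mm (y), 52 mm high at its back, radio to 115 mm and its aerial to 173 mm. Origin under the middle of the base. A bystander that stands in front of the trunking on the side opposite to the microphone
- mug: White mug, loose, 76 mm across, 92 mm high, with a handle towards its own +y. Origin under its middle. A bystander
- mouse: Grey computer mouse, loose, 100 by 58 by 32 mm high. Origin under its middle. A bystander
Not all that is in view belongs to the job. There is more than one size of the splitter; the job needs the largest.

How it is judged:
By the outcome, as a careful person would: the job done as asked, in the order asked, and still so for the second after the job is handed in, with the robot touching nothing.
It also fails if it takes over 72 s, if anything falls off the work surface, if the arm or the gripper's body presses on something with over 40 N, if the wrist force passes 120 N, or if a joint passes its speed limit or range.

### The arm

A 7-joint arm with a two-finger parallel gripper is mounted at the origin on the work surface. World frame = base frame: x ahead of the robot, y to its left, z up, the work surface at z = 0. Lengths are in mm, angles in rad, forces in N, time in s.
With the tool pointing down it reaches from about 400 to 875 mm from the base axis. Payload 4.4 kg.
Tool frame: the origin (TCP) lies midway between the tips of the shut fingers; the grasp point (between the pads) lies 19 mm behind it; x points along the fingers, z is the direction in which the jaws open and shut, and the axes are right-handed (so a half turn about x gives the same grasp; the last joint's range is limited). The gripper opens to 85 mm and grips with 20 to 120 N. Pads are 22 mm wide; open, the fingers measure 114 mm over their backs; the gripper's body (76 mm by 85 mm) begins 54 mm behind the grasp point. The pads swing forward as they close: fully open they stand 13 mm farther back than shut.
Start: joints at [1.226, 0.628, 0.038, 1.517, -0.027, 0.996, -0.02], TCP at [178.909, -624.907, 231.313] pointing down, gripper open.
Joint ranges: [-3.06, 3.06], [-0.37, 2.12], [-1.25, 1.32], [0.18, 2.47], [-1.1, 4.24], [0.23, 1.98], [-2.94, 2.94]. Speed limits (rad/s): [2.57, 2.57, 3.14, 3.14, 3.14, 3.14, 3.14].

### API

Orientations are given as [roll, pitch, yaw] about the fixed x, y, z axes, in that order (R = Rz(yaw) Ry(pitch) Rx(roll)).
In Python, from cell import ctrl gives the robot as it stands. The module is installed in compiled form; this text tells all that it offers.
- The arm moves only by the tool servo_tool, never from a script. Its argument "rows" is a list of rows, each an object of numbers: "dx", "dy", "dz": the shift along the tool's x, y, z in units of 750 mm (1.0 is 750 mm); "wx", "wy", "wz": the turn, a rotation vector about the tool's x, y, z in units of 6 degrees (1.0 is 6 degrees); "fingers": the closure, from 0 (fully open) to 1 (shut). In form: [{"dx": .., "dy": .., "dz": .., "wx": .., "wy": .., "wz": .., "fingers": ..}, ...]. A call has 1 to 5 rows; each row shifts and turns the commanded pose from where the row before left it, along the tool's axes as they then stand; what a row does not reach is not made up. A row lasts 1/8 s, in which the tool goes at most 62.5 mm and 10.7 degrees, less where a joint would pass 70% of its speed; a pose out of reach is approached as far as the arm can. A call with a number of a shift or a turn outside -1 to 1 is refused whole. A call with a gripper value outside its range is refused whole. The fingers move at their own pace and stop on an object; the grip force is fixed at half the most. Time passes only in rows, so rows that do not move let the fingers close. It gives the time, the measured TCP pose, the force and the opening at its end, in the units of the state.
- ctrl.read_state(): the state, without advancing time (a new reading comes with each control period).
- ctrl.get_image(name): name is "scene" or "top" or "wrist"; returns the picture (480x640x3 uint8, red, green, blue); there is no depth.
- ctrl.camera_info(name): a dict with "fovy" (degrees; the focal length in pixels is half the picture's height over the tangent of half this angle, whatever the lens; pixels are square), "cx", "cy" (the principal point, pixels), "R" (3x3) and "t" (3): a world point X has camera coordinates R X + t. Camera axes: x right, y down, z forward; pixel columns grow to the right and rows downward; lengths in mm; the calibration is good to about 2 mm. The wrist camera is an equidistant fisheye: a pixel r from the principal point sees the ray r / f radians off the axis. A picture is of the moment at which its call begins: read the wrist's pose just before it. camera_info takes no time and is no camera call; for the wrist camera it gives the pose at the moment of the call.
- ctrl.finish_job(): hands the job in, once; it reports no verdict.
Trained networks look in the newest picture that a camera, given by its name, has taken for a name from the list of things; names that differ only in an ending like _2 or _b are one class to them, and where a whole thing is asked for, a point or a joint stands for the part that bears it (a point fixed in the world has none). Each returns a list of dicts, best first, with "conf" (0 to 1); they miss things now and then, are a little off and sometimes report something else, mostly with a low value. They report only what shows in the picture. A call takes as long as a camera call. They do not tell look-alikes from the thing itself.
- ctrl.search_frame(label, camera): "extent" ([centre column, centre row, width, height] in pixels, round what is visible of it).
- ctrl.silhouettes(label, camera): "region" (480x640 bool, what is visible of it) and "extent" ([centre column, centre row, width, height] in pixels, round what is visible of it).
- ctrl.mark_of(label, camera): "point" ([column, row] in pixels: a listed point, or the origin of a listed thing).
The state is a dict: "clock": time; "qpos": joint angles; "qd": joint speeds; "tau": joint torques, N m; "eef_pos": TCP position; "tool_rot": TCP orientation; "force": force on the tool from outside, world axes, zero at the start; "torque": the same for the moment, N m; "width": finger opening in mm.
Only numpy, scipy, OpenCV 4.12 (cv2) and the standard library are available. Lean on these libraries where they do the work, as an engineer would, in place of code of your own. Each camera call takes 0.05 s, during which the arm holds its last target.

## Working session

There is one attempt and no reset: what is moved stays moved. The work goes in short steps, Python scripts to look and compute and a tool call to move; the robot and the scene stay as the last step left them, time stands still between calls to the robot, and variables do not carry over. Pictures are saved under pics/ and viewed, and the job is handed in when it is done.

Besides the shell and the picture viewer there is one more tool, called after "Call:" by a JSON object that holds its "op" and its "data". servo_tool: Moves the arm, as the interface text tells. Its arguments: {"type":"object","properties":{"rows":{"type":"array"}},"required":["rows"]}

```bash
mkdir -p pics; cat > h.py <<'E'
import numpy as np, cv2
from cell import ctrl
def save(cam,name):
    im=ctrl.get_image(cam); cv2.imwrite(f'pics/{name}.png',im[:,:,::-1]); return im
def ray(cam,px,info=None):
    i=info or ctrl.camera_info(cam); f=240/np.tan(np.radians(i['fovy'])/2)
    u=(px[0]-i['cx'])/f; v=(px[1]-i['cy'])/f
    if cam=='wrist':
        r=np.hypot(u,v); d=np.array([u/r*np.sin(r),v/r*np.sin(r),np.cos(r)]) if r>0 else np.array([0,0,1.])
    else: d=np.array([u,v,1.])
    R=np.array(i['R']);t=np.array(i['t']); return -R.T@t, R.T@d
def at(cam,px,z,info=None):
    o,d=ray(cam,px,info); return o+d*(z-o[2])/d[2]
def proj(cam,X,info=None):
    i=info or ctrl.camera_info(cam); f=240/np.tan(np.radians(i['fovy'])/2)
    c=np.array(i['R'])@np.array(X,float)+np.array(i['t'])
    if cam=='wrist':
        th=np.arctan2(np.hypot(c[0],c[1]),c[2]); n=np.hypot(c[0],c[1]); return np.array([i['cx']+f*th*c[0]/n,i['cy']+f*th*c[1]/n])
    return np.array([i['cx']+f*c[0]/c[2],i['cy']+f*c[1]/c[2]])
E
python3 - <<'E'
from h import *
for c in ['scene','top','wrist']:
    save(c,c+'0'); i=ctrl.camera_info(c); print(c,i['fovy'],np.round(-np.array(i['R']).T@np.array(i['t'])),np.round(i['R'],2).tolist())
s=ctrl.read_state(); print(s)
for l in ['splitter','trunk','mic','charger','mug','mouse']:
    for c in ['scene','top']:
        print(l,c,[(round(d['conf'],2),np.round(d['extent'])) for d in ctrl.search_frame(l,c)])
E
```

```text
scene 56.66073467143382 [1131.    7. 1004.] [[0.01, 1.0, -0.0], [0.83, -0.01, -0.56], [-0.56, 0.0, -0.83]]
top 51.018914071766815 [ 349.    2. 1387.] [[-0.0, -1.0, 0.01], [-1.0, 0.0, -0.09], [0.09, -0.01, -1.0]]
wrist 65.70646984690485 [ 260. -601.  374.] [[0.27, -0.96, -0.0], [-0.91, -0.26, 0.32], [-0.31, -0.09, -0.95]]
{'clock': 0.15, 'qpos': array([ 1.2262169 ,  0.62912956,  0.03847845,  1.51813747, -0.0270074 ,
        0.99634707, -0.01999744]), 'qd': array([-0.00032793, -0.0023766 ,  0.00021409, -0.00188466,  0.00211033,
        0.00030616, -0.00061326]), 'tau': array([ 1.64938807e-03, -5.63801944e+01,  1.22757621e+00, -1.93650591e+01,
        1.10526779e-02,  7.41409720e-03, -1.75052016e-06]), 'eef_pos': array([ 178.74987433, -624.4284666 ,  230.60383816]), 'tool_rot': array([-3.12887783,  1.56929356,  1.86226482]), 'force': array([-0.54910358,  0.085686  ,  0.48840868]), 'torque': array([-0.0010656 , -0.0037194 ,  0.01651523]), 'width': 85.24870175323234}
splitter scene [(0.97, array([239., 212.,  49.,  43.])), (0.96, array([333., 246.,  78.,  47.])), (0.58, array([403., 203.,  57.,  39.]))]
splitter top [(0.94, array([304., 244.,  72.,  53.])), (0.77, array([395., 289.,  49.,  54.])), (0.65, array([226., 293.,  61.,  54.]))]
trunk scene [(0.64, array([313., 359., 340., 102.]))]
trunk top [(0.57, array([329., 136., 273.,  90.]))]
mic scene [(0.75, array([381., 264.,  53.,  98.]))]
mic top [(0.77, array([259., 184.,  38.,  46.])), (0.42, array([149., 257.,  43.,  34.]))]
charger scene [(0.76, array([231., 281.,  49.,  53.]))]
charger top [(0.67, array([394., 192.,  40.,  38.]))]
mug scene [(0.76, array([489., 227.,  41.,  40.]))]
mug top [(0.85, array([149., 255.,  39.,  34.]))]
mouse scene [(0.57, array([164., 234.,  29.,  32.]))]
mouse top [(0.87, array([473., 258.,  37.,  40.]))]
```

View pics/scene0.png

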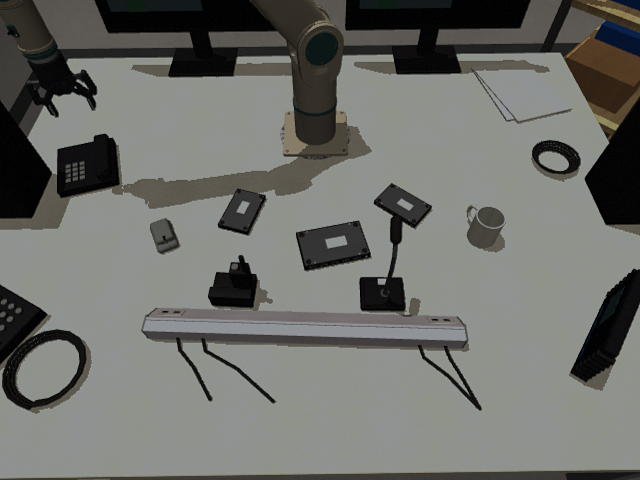

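View pics/top0.png

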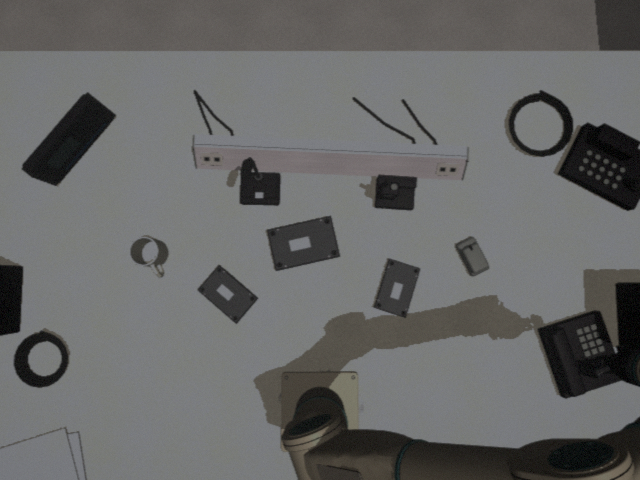

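View pics/wrist0.png

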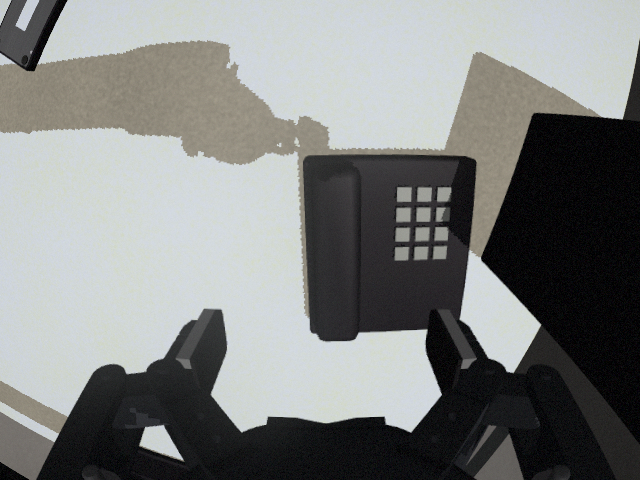

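Three splitters: top-view (304,244), (227,293) and (396,288). The first looks the largest, so I'll measure and crop.

```bash
python3 - <<'E'
from h import *
im=ctrl.get_image('top')
for d in ctrl.silhouettes('splitter','top'):
    m=d['region'].astype(np.uint8); c=max(cv2.findContours(m,0,1)[0],key=cv2.contourArea)
    r=cv2.minAreaRect(c); b=cv2.boxPoints(r)
    W=np.array([at('top',p,20)[:2] for p in b]); print(round(d['conf'],2),np.round(r[0]),np.round(W).tolist(),'sides',np.round([np.linalg.norm(W[1]-W[0]),np.linalg.norm(W[2]-W[1])]))
for l in ['ports','rear','mic','charger','mug','mouse','trunk','splitter']:
    print(l,[(c,round(d['conf'],2),np.round(d['point'],1),np.round(at(c,d['point'],20 if l=='splitter' else 10 if l in('ports','rear') else 0)[:2])) for c in ['top','scene'] for d in ctrl.mark_of(l,c)])
crop=im[120:330,150:500]; cv2.imwrite('pics/crop0.png',cv2.resize(crop[:,:,::-1],None,fx=2.25,fy=2.25,interpolation=cv2.INTER_CUBIC))
s=ctrl.get_image('scene'); cv2.imwrite('pics/crop1.png',cv2.resize(s[180:350,140:480,::-1],None,fx=2.3,fy=2.3,interpolation=cv2.INTER_CUBIC))
E
```

```text
0.85 [227. 294.] [[325.0, 332.0], [393.0, 271.0], [297.0, 163.0], [229.0, 223.0]] sides [ 92. 145.]
0.65 [303. 243.] [[486.0, 145.0], [526.0, -34.0], [409.0, -59.0], [370.0, 119.0]] sides [184. 120.]
0.62 [397. 287.] [[275.0, -142.0], [409.0, -188.0], [378.0, -279.0], [245.0, -232.0]] sides [141.  96.]
ports [('top', 0.84, array([294.1, 225.8]), array([496.,  68.])), ('top', 0.68, array([380.4, 281. ]), array([ 344., -168.])), ('top', 0.56, array([240.1, 282. ]), array([342., 214.])), ('scene', 0.83, array([260.6, 215.2]), array([ 349., -155.])), ('scene', 0.68, array([336.6, 260.5]), array([504.,  55.]))]
rear [('top', 0.73, array([406.7, 292.6]), array([ 312., -239.])), ('top', 0.7, array([219. , 307.5]), array([273., 270.])), ('top', 0.56, array([307. , 262.7]), array([394.,  32.])), ('scene', 0.96, array([229.1, 206.8]), array([ 317., -248.])), ('scene', 0.81, array([323.6, 230.3]), array([405.,  22.])), ('scene', 0.68, array([409.4, 195. ]), array([281., 275.]))]
mic [('top', 0.64, array([258.5, 189.6]), array([598., 168.])), ('scene', 0.81, array([381.8, 291.9]), array([594., 1
[... 315 characters left out ...]
 457.])), ('scene', 0.74, array([475.3, 238.7]), array([432., 439.]))]
mouse [('top', 0.62, array([467.4, 258.3]), array([ 405., -411.])), ('scene', 0.84, array([169.4, 233.4]), array([ 402., -407.]))]
trunk [('top', 0.93, array([327.6, 173.6]), array([643., -25.])), ('scene', 0.84, array([307.5, 311.3]), array([645., -22.])), ('scene', 0.64, array([325.1, 226.9]), array([386.,  27.]))]
splitter [('top', 0.9, array([394.3, 289.9]), array([ 320., -204.])), ('top', 0.71, array([307.2, 242. ]), array([450.,  31.])), ('top', 0.55, array([227.1, 295.2]), array([307., 247.])), ('scene', 0.75, array([329.7, 243.2]), array([455.,  38.])), ('scene', 0.7, array([241.6, 210.9]), array([ 341., -208.]))]
```

View pics/crop0.png

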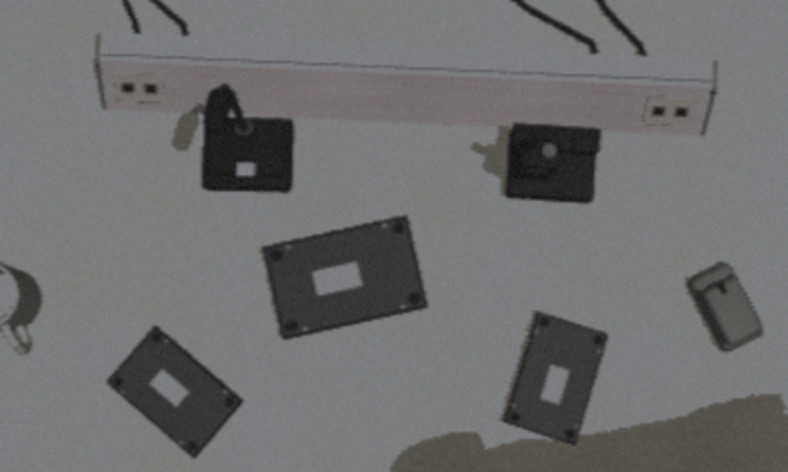

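View pics/crop1.png

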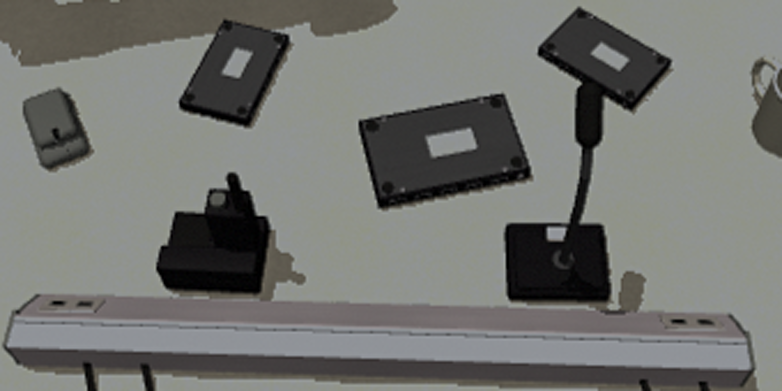

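The splitter at top (304,244) measures about 184×120 mm, against 145×92 for the other two. It is the largest, lies feet up, and its socket edge faces the trunking at scene (337,260). Next I'll overlay a fitted model.

```bash
cat >> h.py <<'E'
def Rz(a): a=np.radians(a); return np.array([[np.cos(a),-np.sin(a)],[np.sin(a),np.cos(a)]])
def box(cx,cy,yaw,x0,x1,y0,y1,z): 
    return [np.r_[np.array([cx,cy])+Rz(yaw)@np.array(p),z] for p in [(x0,y0),(x1,y0),(x1,y1),(x0,y1)]]
def overlay(cam,name,polys,roi,fx):
    im=ctrl.get_image(cam)[:,:,::-1]; x,y,w,h=roi
    im=cv2.resize(im[y:y+h,x:x+w],None,fx=fx,fy=fx,interpolation=cv2.INTER_CUBIC); im=cv2.convertScaleAbs(im,alpha=1.6)
    inf=ctrl.camera_info(cam)
    for P,col in polys:
        q=np.array([(proj(cam,p,inf)-[x,y]+.5)*fx for p in P]); cv2.polylines(im,[np.int32(np.round(q*8))],True,col,1,cv2.LINE_AA,3)
    cv2.imwrite(f'pics/{name}.png',im)
E
python3 - <<'E'
from h import *
for a in [((196.7,167.6),(463.3,179.1))]:
    p=[at('top',q,0) for q in a[0:2]]; print(np.round(p),np.degrees(np.arctan2(p[0][0]-p[1][0],p[0][1]-p[1][1])))
T=(643,-24,-2.5)
polys=[(box(*T,0,0,-375,375,0),(0,255,0)),(box(*T,50,84,-375,375,50),(0,255,255)),(box(448,43,12.6,-57.5,57.5,-90,90,20),(0,0,255)),(box(448,43,12.6,-57.5,57.5,-90,90,0),(255,0,255)),
 (box(598,168,-2,-45,45,-55,55,0),(255,0,0)),(box(590,-206,-2,-42,42,-52,52,0),(255,0,0))]
overlay('top','ov0',polys,(180,120,300,200),2.6)
overlay('scene','ov1',polys,(140,190,340,170),2.3)
E
```

```text
[[ 661.  341.    0.]
 [ 627. -405.    0.]] 2.5777938579106885
```

View pics/ov0.png

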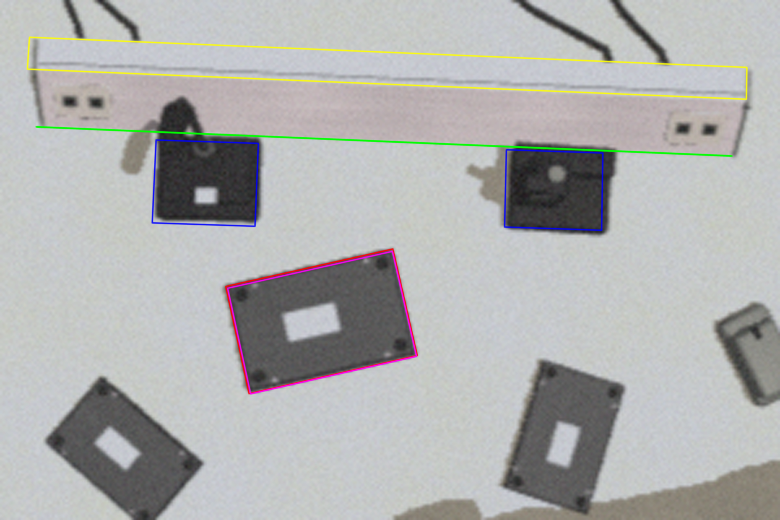

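View pics/ov1.png

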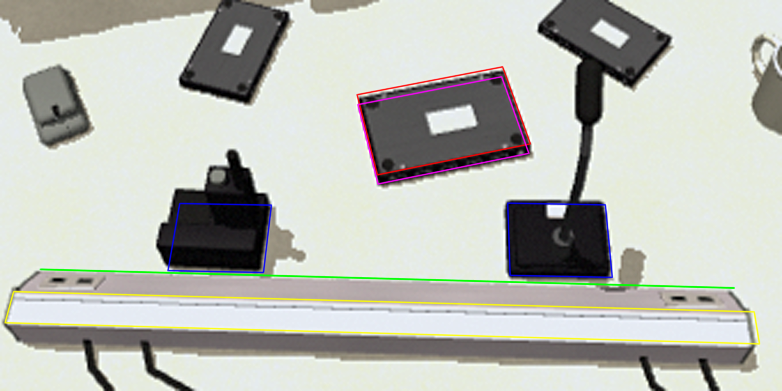

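```bash
cat >> h.py <<'E'
from scipy.spatial.transform import Rotation as Ro
def toolR(jaw_deg,pitch=0):
    """jaw z-axis heading (deg from world x, in plane), tool pointing down; pitch: turn about jaw axis so tip goes along +y_tool by pitch deg"""
    a=np.radians(jaw_deg); z=np.array([np.cos(a),np.sin(a),0]); x=np.array([0,0,-1.]); y=np.cross(z,x)
    R=np.stack([x,y,z],1); return R@Ro.from_rotvec([0,0,np.radians(pitch)]).as_matrix()
def cur():
    s=ctrl.read_state(); return s,np.array(s['eef_pos']),Ro.from_euler('xyz',s['tool_rot']).as_matrix()
def plan(p,R=None,n=5,f=None,start=None):
    s,p0,R0=cur()
    if start: p0,R0=start
    R=R0 if R is None else R
    rv=Ro.from_matrix(R0.T@R).as_rotvec()/n; d=(np.array(p)-p0)/n; Rk=R0
    print('now',np.round(p0,1),'turn deg',round(np.degrees(np.linalg.norm(rv))*n,1),'dist',round(np.linalg.norm(d)*n,1))
    rows=[]
    for k in range(n):
        t=Rk.T@d/750; w=np.degrees(rv)/6
        r=dict(zip(['dx','dy','dz','wx','wy','wz'],[float(round(v,3)) for v in [*t,*w]])); 
        r={k:v for k,v in r.items() if v}
        if f is not None: r['fingers']=f
        rows.append(r); Rk=Rk@Ro.from_rotvec(rv).as_matrix()
    import json; print(json.dumps(rows))
def st():
    s,p,R=cur(); print('t',round(s['clock'],2),'p',np.round(p,1),'x',np.round(R[:,0],2),'y',np.round(R[:,1],2),'z',np.round(R[:,2],2),'F',np.round(s['force'],1),'w',round(s['width'],1),'q',np.round(s['qpos'],2))
E
python3 - <<'E'
from h import *
st()
# mic head
o1,d1=ray('top',(248,160)); o2,d2=ray('scene',(397,228))
A=np.stack([d1,-d2],1); k=np.linalg.lstsq(A,o2-o1,rcond=None)[0]; print(o1+d1*k[0],o2+d2*k[1])
plan([415,-300,231],toolR(-90+12.6),10)
plan([415,-300,231],toolR(180+12.6),10)
plan([415,-300,231],toolR(12.6),10)
E
```

```text
t 1.8 p [ 178.9 -624.9  231.3] x [ 0. -0. -1.] y [0.96 0.28 0.  ] z [ 0.28 -0.96  0.  ] F [-0.4  1.2 -1. ] w 85.5 q [ 1.23  0.63  0.04  1.52 -0.03  1.   -0.02]
[610.97406596 155.75701255 296.51932674] [611.51735581 162.46762601 297.59882239]
now [ 178.9 -624.9  231.3] turn deg 3.4 dist 401.6
[{"dy": 0.042, "dz": -0.033, "wx": 0.056}, {"dy": 0.042, "dz": -0.033, "wx": 0.056}, {"dy": 0.042, "dz": -0.033, "wx": 0.056}, {"dy": 0.042, "dz": -0.034, "wx": 0.056}, {"dy": 0.041, "dz": -0.034, "wx": 0.056}, {"dy": 0.041, "dz": -0.034, "wx": 0.056}, {"dy": 0.041, "dz": -0.034, "wx": 0.056}, {"dy": 0.041, "dz": -0.035, "wx": 0.056}, {"dy": 0.041, "dz": -0.035, "wx": 0.056}, {"dy": 0.04, "dz": -0.035, "wx": 0.056}]
now [ 178.9 -624.9  231.3] turn deg 93.4 dist 401.6
[{"dy": 0.042, "dz": -0.033, "wx": 1.556}, {"dy": 0.036, "dz": -0.039, "wx": 1.556}, {"dy": 0.029, "dz": -0.045, "wx": 1.556}, {"dy": 0.022, "dz": -0.049, "wx": 1.556}, {"dy": 0.014, "dz": -0.052, "wx": 1.556}, {"dy": 0.005, "dz": -0.053, "wx": 1.556}, {"dy": -0.004, "dz": -0.053, "wx": 1.556}, {"dy": -0.012, "dz": -0.052, "wx": 1.556}, {"dy": -0.021, "dz": -0.049, "wx": 1.556}, {"dy": -0.028, "dz": -0.045, "wx": 1.556}]
now [ 178.9 -624.9  231.3] turn deg 86.6 dist 401.6
[{"dy": 0.042, "dz": -0.033, "wx": -1.444}, {"dy": 0.047, "dz": -0.026, "wx": -1.444}, {"dy": 0.05, "dz": -0.019, "wx": -1.444}, {"dy": 0.052, "dz": -0.011, "wx": -1.444}, {"dy": 0.053, "dz": -0.003, "wx": -1.444}, {"dy": 0.053, "dz": 0.005, "wx": -1.444}, {"dy": 0.052, "dz": 0.013, "wx": -1.444}, {"dy": 0.049, "dz": 0.021, "wx": -1.444}, {"dy": 0.046, "dz": 0.028, "wx": -1.444}, {"dy": 0.041, "dz": 0.034, "wx": -1.444}]
```

Call:
{"op": "servo_tool", "data": {"rows": [{"dy": 0.042,"dz": -0.033,"wx": -1.444},{"dy": 0.047,"dz": -0.026,"wx": -1.444},{"dy": 0.05,"dz": -0.019,"wx": -1.444},{"dy": 0.052,"dz": -0.011,"wx": -1.444},{"dy": 0.053,"dz": -0.003,"wx": -1.444}]}}

```text
schema error: expected keys dx, dy, dz, wx, wy, wz, fingers
```

Call:
{"op": "servo_tool", "data": {"rows": [{"dy": 0.053,"dz": 0.005,"wx": -1.444},{"dy": 0.052,"dz": 0.013,"wx": -1.444},{"dy": 0.049,"dz": 0.021,"wx": -1.444},{"dy": 0.046,"dz": 0.028,"wx": -1.444},{"dy": 0.041,"dz": 0.034,"wx": -1.444}]}}

```text
schema error: expected keys dx, dy, dz, wx, wy, wz, fingers
```

```bash
python3 - <<'E'
from h import *
st()
plan([430,175,120],toolR(12.6),10)
E
```

```text
t 1.8 p [ 178.9 -624.9  231.3] x [ 0. -0. -1.] y [0.96 0.28 0.  ] z [ 0.28 -0.96  0.  ] F [-0.4  1.2 -1. ] w 85.5 q [ 1.23  0.63  0.04  1.52 -0.03  1.   -0.02]
now [ 178.9 -624.9  231.3] turn deg 86.6 dist 845.8
[{"dx": 0.015, "dy": 0.062, "dz": -0.093, "wx": -1.444}, {"dx": 0.015, "dy": 0.075, "dz": -0.083, "wx": -1.444}, {"dx": 0.015, "dy": 0.087, "dz": -0.071, "wx": -1.444}, {"dx": 0.015, "dy": 0.096, "dz": -0.057, "wx": -1.444}, {"dx": 0.015, "dy": 0.104, "dz": -0.042, "wx": -1.444}, {"dx": 0.015, "dy": 0.109, "dz": -0.026, "wx": -1.444}, {"dx": 0.015, "dy": 0.111, "dz": -0.009, "wx": -1.444}, {"dx": 0.015, "dy": 0.112, "dz": 0.008, "wx": -1.444}, {"dx": 0.015, "dy": 0.109, "dz": 0.025, "wx": -1.444}, {"dx": 0.015, "dy": 0.104, "dz": 0.041, "wx": -1.444}]
```

```bash
sed -i "s/        r={k:v for k,v in r.items() if v}/        r={k:(v if v else 0) for k,v in r.items()}/; s/        if f is not None: r\['fingers'\]=f/        r['fingers']=f or 0/" h.py; echo ok
```

```text
ok
```

Call:
{"op": "servo_tool", "data": {"rows": [{"dx": 0,"dy": 0.042,"dz": -0.033,"wx": -1.444,"wy": 0,"wz": 0,"fingers": 0},{"dx": 0,"dy": 0.047,"dz": -0.026,"wx": -1.444,"wy": 0,"wz": 0,"fingers": 0},{"dx": 0,"dy": 0.05,"dz": -0.019,"wx": -1.444,"wy": 0,"wz": 0,"fingers": 0},{"dx": 0,"dy": 0.052,"dz": -0.011,"wx": -1.444,"wy": 0,"wz": 0,"fingers": 0},{"dx": 0,"dy": 0.053,"dz": -0.003,"wx": -1.444,"wy": 0,"wz": 0,"fingers": 0}]}}

```text
out of range: row 1 has -1.444, outside -1 to 1
```

Call:
{"op": "servo_tool", "data": {"rows": [{"dx": 0,"dy": 0.053,"dz": 0.005,"wx": -1.444,"wy": 0,"wz": 0,"fingers": 0},{"dx": 0,"dy": 0.052,"dz": 0.013,"wx": -1.444,"wy": 0,"wz": 0,"fingers": 0},{"dx": 0,"dy": 0.049,"dz": 0.021,"wx": -1.444,"wy": 0,"wz": 0,"fingers": 0},{"dx": 0,"dy": 0.046,"dz": 0.028,"wx": -1.444,"wy": 0,"wz": 0,"fingers": 0},{"dx": 0,"dy": 0.041,"dz": 0.034,"wx": -1.444,"wy": 0,"wz": 0,"fingers": 0}]}}

```text
out of range: row 1 has -1.444, outside -1 to 1
```

```bash
python3 - <<'E'
from h import *
st()
plan([432,180,100],toolR(12.6),10)
E
```

```text
t 1.8 p [ 178.9 -624.9  231.3] x [ 0. -0. -1.] y [0.96 0.28 0.  ] z [ 0.28 -0.96  0.  ] F [-0.4  1.2 -1. ] w 85.5 q [ 1.23  0.63  0.04  1.52 -0.03  1.   -0.02]
now [ 178.9 -624.9  231.3] turn deg 86.6 dist 853.9
[{"dx": 0.018, "dy": 0.062, "dz": -0.094, "wx": -1.444, "wy": 0, "wz": 0, "fingers": 0}, {"dx": 0.018, "dy": 0.075, "dz": -0.083, "wx": -1.444, "wy": 0, "wz": 0, "fingers": 0}, {"dx": 0.018, "dy": 0.087, "dz": -0.071, "wx": -1.444, "wy": 0, "wz": 0, "fingers": 0}, {"dx": 0.018, "dy": 0.097, "dz": -0.057, "wx": -1.444, "wy": 0, "wz": 0, "fingers": 0}, {"dx": 0.018, "dy": 0.104, "dz": -0.042, "wx": -1.444, "wy": 0, "wz": 0, "fingers": 0}, {"dx": 0.018, "dy": 0.11, "dz": -0.026, "wx": -1.444, "wy": 0, "wz": 0, "fingers": 0}, {"dx": 0.018, "dy": 0.112, "dz": -0.009, "wx": -1.444, "wy": 0, "wz": 0, "fingers": 0}, {"dx": 0.018, "dy": 0.112, "dz": 0.008, "wx": -1.444, "wy": 0, "wz": 0, "fingers": 0}, {"dx": 0.018, "dy": 0.11, "dz": 0.025, "wx": -1.444, "wy": 0, "wz": 0, "fingers": 0}, {"dx": 0.018, "dy": 0.105, "dz": 0.041, "wx": -1.444, "wy": 0, "wz": 0, "fingers": 0}]
```

```bash
python3 - <<'E'
from h import *
plan([440,-150,231],toolR(-15),10)
E
```

```text
now [ 178.9 -624.9  231.3] turn deg 59.0 dist 542.0
[{"dx": 0, "dy": 0.051, "dz": -0.051, "wx": -0.984, "wy": 0, "wz": 0, "fingers": 0}, {"dx": 0, "dy": 0.056, "dz": -0.046, "wx": -0.984, "wy": 0, "wz": 0, "fingers": 0}, {"dx": 0, "dy": 0.06, "dz": -0.04, "wx": -0.984, "wy": 0, "wz": 0, "fingers": 0}, {"dx": 0, "dy": 0.064, "dz": -0.033, "wx": -0.984, "wy": 0, "wz": 0, "fingers": 0}, {"dx": 0, "dy": 0.067, "dz": -0.027, "wx": -0.984, "wy": 0, "wz": 0, "fingers": 0}, {"dx": 0, "dy": 0.07, "dz": -0.02, "wx": -0.984, "wy": 0, "wz": 0, "fingers": 0}, {"dx": 0, "dy": 0.071, "dz": -0.012, "wx": -0.984, "wy": 0, "wz": 0, "fingers": 0}, {"dx": 0, "dy": 0.072, "dz": -0.005, "wx": -0.984, "wy": 0, "wz": 0, "fingers": 0}, {"dx": 0, "dy": 0.072, "dz": 0.003, "wx": -0.984, "wy": 0, "wz": 0, "fingers": 0}, {"dx": 0, "dy": 0.072, "dz": 0.01, "wx": -0.984, "wy": 0, "wz": 0, "fingers": 0}]
```

Call:
{"op": "servo_tool", "data": {"rows": [{"dx": 0,"dy": 0.051,"dz": -0.051,"wx": -0.984,"wy": 0,"wz": 0,"fingers": 0},{"dx": 0,"dy": 0.056,"dz": -0.046,"wx": -0.984,"wy": 0,"wz": 0,"fingers": 0},{"dx": 0,"dy": 0.06,"dz": -0.04,"wx": -0.984,"wy": 0,"wz": 0,"fingers": 0},{"dx": 0,"dy": 0.064,"dz": -0.033,"wx": -0.984,"wy": 0,"wz": 0,"fingers": 0},{"dx": 0,"dy": 0.067,"dz": -0.027,"wx": -0.984,"wy": 0,"wz": 0,"fingers": 0}]}}

```text
clock: 2.42
eef_pos: [310.0, -386.2, 231.6]
tool_rot: [0.029, 1.57, -0.744]
force: [1.0, -0.5, -0.3]
width: 85.5
```

Call:
{"op": "servo_tool", "data": {"rows": [{"dx": 0,"dy": 0.07,"dz": -0.02,"wx": -0.984,"wy": 0,"wz": 0,"fingers": 0},{"dx": 0,"dy": 0.071,"dz": -0.012,"wx": -0.984,"wy": 0,"wz": 0,"fingers": 0},{"dx": 0,"dy": 0.072,"dz": -0.005,"wx": -0.984,"wy": 0,"wz": 0,"fingers": 0},{"dx": 0,"dy": 0.072,"dz": 0.003,"wx": -0.984,"wy": 0,"wz": 0,"fingers": 0},{"dx": 0,"dy": 0.072,"dz": 0.01,"wx": -0.984,"wy": 0,"wz": 0,"fingers": 0}]}}

```text
clock: 3.05
eef_pos: [441.0, -148.6, 231.7]
tool_rot: [-0.246, 1.57, -0.505]
force: [1.2, -0.1, -0.0]
width: 85.5
```

```bash
python3 - <<'E'
from h import *
st()
plan([432,190,100],toolR(12.6),8)
E
```

```text
t 3.05 p [ 441.  -148.6  231.7] x [ 0. -0. -1.] y [ 0.26  0.97 -0.  ] z [ 0.97 -0.26  0.  ] F [ 1.2 -0.1 -0. ] w 85.5 q [ 0.49  0.38 -0.3   2.01  0.16  0.78 -0.17]
now [ 441.  -148.6  231.7] turn deg 27.4 dist 363.5
[{"dx": 0.022, "dy": 0.054, "dz": -0.016, "wx": -0.571, "wy": 0.001, "wz": 0.001, "fingers": 0}, {"dx": 0.022, "dy": 0.055, "dz": -0.013, "wx": -0.571, "wy": 0.001, "wz": 0.001, "fingers": 0}, {"dx": 0.022, "dy": 0.056, "dz": -0.009, "wx": -0.571, "wy": 0.001, "wz": 0.001, "fingers": 0}, {"dx": 0.022, "dy": 0.056, "dz": -0.006, "wx": -0.571, "wy": 0.001, "wz": 0.001, "fingers": 0}, {"dx": 0.022, "dy": 0.056, "dz": -0.003, "wx": -0.571, "wy": 0.001, "wz": 0.001, "fingers": 0}, {"dx": 0.022, "dy": 0.056, "dz": 0.001, "wx": -0.571, "wy": 0.001, "wz": 0.001, "fingers": 0}, {"dx": 0.022, "dy": 0.056, "dz": 0.004, "wx": -0.571, "wy": 0.001, "wz": 0.001, "fingers": 0}, {"dx": 0.022, "dy": 0.056, "dz": 0.008, "wx": -0.571, "wy": 0.001, "wz": 0.001, "fingers": 0}]
```

Call:
{"op": "servo_tool", "data": {"rows": [{"dx": 0.022,"dy": 0.054,"dz": -0.016,"wx": -0.571,"wy": 0,"wz": 0,"fingers": 0},{"dx": 0.022,"dy": 0.055,"dz": -0.013,"wx": -0.571,"wy": 0,"wz": 0,"fingers": 0},{"dx": 0.022,"dy": 0.056,"dz": -0.009,"wx": -0.571,"wy": 0,"wz": 0,"fingers": 0},{"dx": 0.022,"dy": 0.056,"dz": -0.006,"wx": -0.571,"wy": 0,"wz": 0,"fingers": 0}]}}

```text
clock: 3.55
eef_pos: [436.2, 20.6, 165.1]
tool_rot: [0.102, 1.57, 0.081]
force: [0.4, 0.0, 0.0]
width: 85.1
```

Call:
{"op": "servo_tool", "data": {"rows": [{"dx": 0.022,"dy": 0.056,"dz": -0.003,"wx": -0.571,"wy": 0,"wz": 0,"fingers": 0},{"dx": 0.022,"dy": 0.056,"dz": 0.001,"wx": -0.571,"wy": 0,"wz": 0,"fingers": 0},{"dx": 0.022,"dy": 0.056,"dz": 0.004,"wx": -0.571,"wy": 0,"wz": 0,"fingers": 0},{"dx": 0.022,"dy": 0.056,"dz": 0.008,"wx": -0.571,"wy": 0,"wz": 0,"fingers": 0}]}}

```text
clock: 4.05
eef_pos: [432.4, 189.3, 98.9]
tool_rot: [-0.126, 1.57, 0.092]
force: [0.6, -0.3, 0.0]
width: 85.5
```

```bash
python3 - <<'E'
from h import *
st(); save('wrist','w1')
plan([428,162,-6],toolR(12.6),5)
E
```

```text
t 4.05 p [432.4 189.3  98.9] x [ 0.  0. -1.] y [-0.22  0.98 -0.  ] z [0.98 0.22 0.  ] F [ 0.6 -0.3  0. ] w 85.5 q [-0.27  0.61 -0.3   2.12  0.39  0.46 -0.65]
now [431.6 196.9  97.8] turn deg 0.6 dist 109.6
[{"dx": 0.028, "dy": -0.009, "dz": -0.003, "wx": 0.015, "wy": 0.004, "wz": -0.012, "fingers": 0}, {"dx": 0.028, "dy": -0.009, "dz": -0.003, "wx": 0.015, "wy": 0.004, "wz": -0.012, "fingers": 0}, {"dx": 0.028, "dy": -0.009, "dz": -0.003, "wx": 0.015, "wy": 0.004, "wz": -0.012, "fingers": 0}, {"dx": 0.028, "dy": -0.009, "dz": -0.003, "wx": 0.015, "wy": 0.004, "wz": -0.012, "fingers": 0}, {"dx": 0.028, "dy": -0.009, "dz": -0.003, "wx": 0.015, "wy": 0.004, "wz": -0.012, "fingers": 0}]
```

View pics/w1.png

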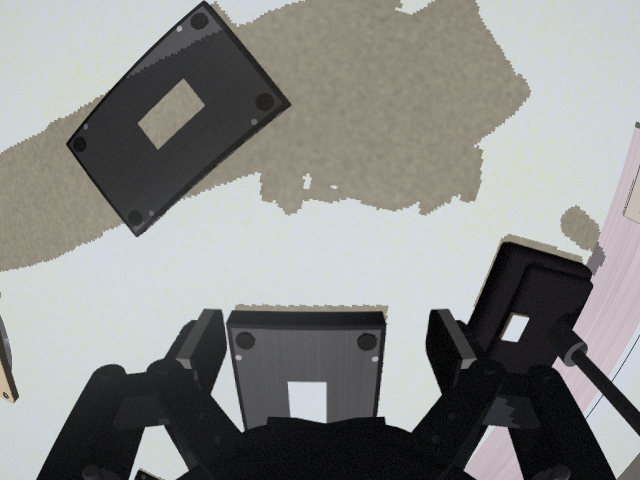

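Call:
{"op": "servo_tool", "data": {"rows": [{"dx": 0.028,"dy": -0.009,"dz": -0.003,"wx": 0,"wy": 0,"wz": 0,"fingers": 0},{"dx": 0.028,"dy": -0.009,"dz": -0.003,"wx": 0,"wy": 0,"wz": 0,"fingers": 0},{"dx": 0.028,"dy": -0.009,"dz": -0.003,"wx": 0,"wy": 0,"wz": 0,"fingers": 0},{"dx": 0.028,"dy": -0.009,"dz": -0.003,"wx": 0,"wy": 0,"wz": 0,"fingers": 0},{"dx": 0.026,"dy": -0.009,"dz": -0.003,"wx": 0,"wy": 0,"wz": 0,"fingers": 0}]}}

```text
clock: 4.72
eef_pos: [428.2, 152.5, -1.6]
tool_rot: [-2.026, 1.567, -1.81]
force: [-0.1, 0.2, -0.8]
width: 85.4
```

```bash
python3 - <<'E'
from h import *
save('scene','s2'); st(); 
plan([428+13,162-25,-6],toolR(12.6),3)
E
```

```text
t 4.78 p [428.  151.2  -3. ] x [-0. -0. -1.] y [-0.21  0.98 -0.  ] z [ 0.98  0.21 -0.  ] F [ 0.3 -0.8 -2.2] w 85.3 q [-0.23  0.81 -0.25  2.2   0.89  0.24 -1.07]
now [428.  151.2  -3. ] turn deg 0.3 dist 19.5
[{"dx": 0.001, "dy": -0.007, "dz": 0.004, "wx": -0.011, "wy": -0.009, "wz": 0.012, "fingers": 0}, {"dx": 0.001, "dy": -0.007, "dz": 0.004, "wx": -0.011, "wy": -0.009, "wz": 0.012, "fingers": 0}, {"dx": 0.001, "dy": -0.007, "dz": 0.004, "wx": -0.011, "wy": -0.009, "wz": 0.012, "fingers": 0}]
```

View pics/s2.png

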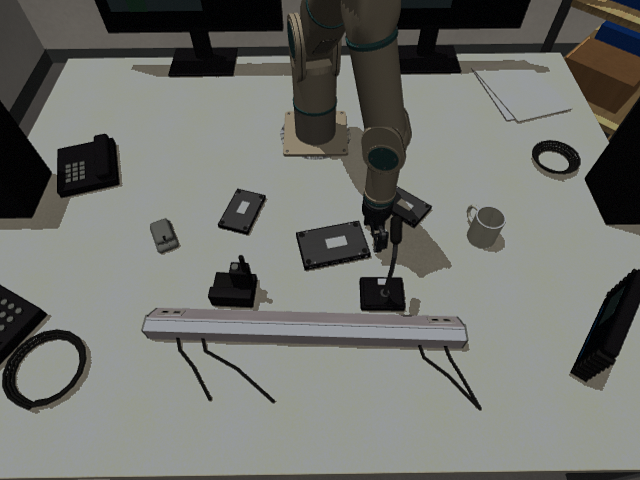

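Call:
{"op": "servo_tool", "data": {"rows": [{"dx": 0,"dy": -0.011,"dz": 0,"wx": 0,"wy": 0,"wz": 0,"fingers": 0},{"dx": 0,"dy": -0.009,"dz": 0.0035,"wx": 0,"wy": 0,"wz": 0,"fingers": 0},{"dx": 0,"dy": -0.009,"dz": 0.0035,"wx": 0,"wy": 0,"wz": 0,"fingers": 0},{"dx": 0,"dy": -0.009,"dz": 0.0035,"wx": 0,"wy": 0,"wz": 0,"fingers": 0},{"dx": 0,"dy": -0.009,"dz": 0.0035,"wx": 0,"wy": 0,"wz": 0,"fingers": 0}]}}

```text
clock: 5.4
eef_pos: [446.2, 121.7, -0.5]
tool_rot: [-3.068, 1.57, -2.85]
force: [-3.8, 4.9, 4.1]
width: 85.6
```

```bash
cat >> h.py <<'E'
def find(cam='top',z=20,near=(450,20)):
    out=[]
    for d in ctrl.silhouettes('splitter',cam):
        m=d['region'].astype(np.uint8); c=max(cv2.findContours(m,0,1)[0],key=cv2.contourArea)[:,0,:].astype(float)
        W=np.array([at(cam,p,z)[:2] for p in c],np.float32); r=cv2.minAreaRect(W); b=cv2.boxPoints(r)
        e=[b[1]-b[0],b[2]-b[1]]; L=[np.linalg.norm(v) for v in e]; s=e[int(np.argmin(L))]; s=s*(1 if s[0]>0 else -1)
        out.append((round(d['conf'],2),np.round(r[0],1),'yaw',round(float(np.degrees(np.arctan2(s[1],s[0]))),1),np.round(sorted(L))))
    for o in sorted(out,key=lambda o:np.hypot(*(o[1]-near))): print(*o)
E
python3 - <<'E'
from h import *
st(); save('top','t3');find()
E
```

```text
t 5.4 p [446.2 121.7  -0.5] x [-0. -0. -1.] y [-0.22  0.98 -0.  ] z [ 0.98  0.22 -0.  ] F [-3.8  4.9  4.1] w 85.6 q [-0.13  0.81 -0.29  2.18  0.88  0.27 -0.98]
0.98 [478.9 -50.2] yaw -76.6 [ 36. 116.]
0.61 [ 325.4 -208.9] yaw 71.3 [ 91. 141.]
0.57 [310.9 247.5] yaw -40.4 [ 90. 139.]
```

View pics/t3.png

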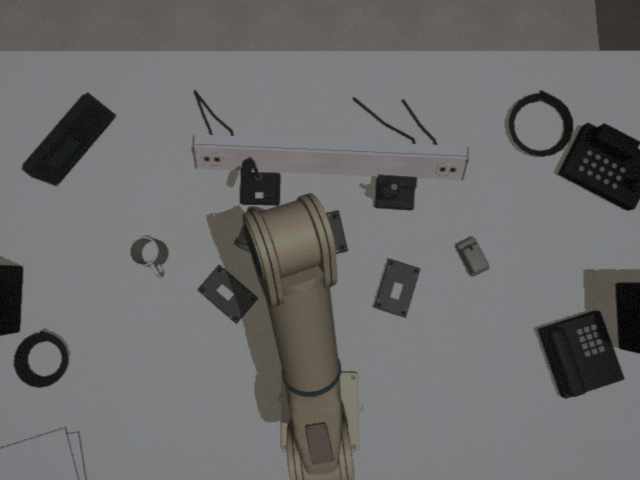

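Call:
{"op": "servo_tool", "data": {"rows": [{"dx": 0,"dy": -0.009,"dz": 0.0035,"wx": 0,"wy": 0,"wz": 0,"fingers": 0},{"dx": 0,"dy": -0.009,"dz": 0.0035,"wx": 0,"wy": 0,"wz": 0,"fingers": 0},{"dx": 0,"dy": -0.009,"dz": 0.0035,"wx": 0,"wy": 0,"wz": 0,"fingers": 0},{"dx": 0,"dy": -0.009,"dz": 0.0035,"wx": 0,"wy": 0,"wz": 0,"fingers": 0},{"dx": 0,"dy": -0.009,"dz": 0.0035,"wx": 0,"wy": 0,"wz": 0,"fingers": 0}]}}

```text
clock: 6.12
eef_pos: [465.8, 91.0, -0.8]
tool_rot: [-2.716, 1.569, -2.499]
force: [-2.7, 3.4, 3.1]
width: 85.4
```

```bash
python3 - <<'E'
from h import *
st(); save('scene','s4');find('scene'); 
E
```

```text
t 6.12 p [465.8  91.   -0.8] x [-0. -0. -1.] y [-0.22  0.98 -0.  ] z [ 0.98  0.22 -0.  ] F [-2.7  3.4  3.1] w 85.4 q [-0.03  0.82 -0.33  2.14  0.87  0.31 -0.89]
0.75 [492.7  -5.8] yaw 12.6 [126. 182.]
0.74 [ 340.6 -207. ] yaw 71.1 [ 97. 149.]
0.89 [326.2 248.5] yaw -40.4 [ 99. 143.]
```

View pics/s4.png

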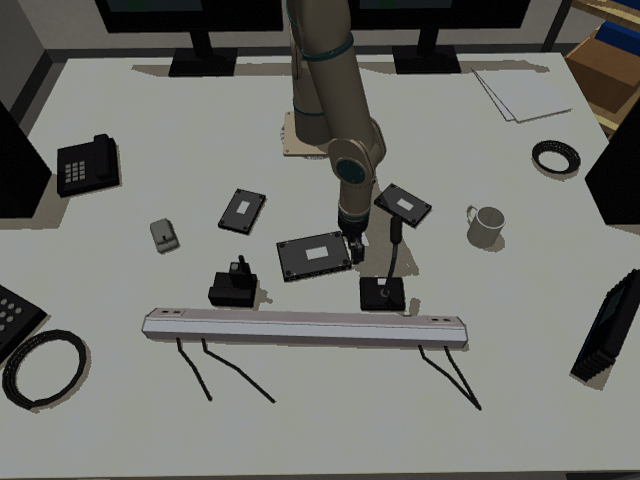

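Call:
{"op": "servo_tool", "data": {"rows": [{"dx": 0,"dy": -0.007,"dz": 0,"wx": 0,"wy": 0,"wz": 0,"fingers": 0},{"dx": 0,"dy": -0.007,"dz": 0,"wx": 0,"wy": 0,"wz": 0,"fingers": 0},{"dx": 0,"dy": 0.02,"dz": 0,"wx": 0,"wy": 0,"wz": 0,"fingers": 0},{"dx": -0.07,"dy": 0.02,"dz": 0,"wx": 0,"wy": 0,"wz": 0,"fingers": 0},{"dx": -0.08,"dy": 0,"dz": 0,"wx": 0,"wy": 0,"wz": 0,"fingers": 0}]}}

```text
clock: 6.85
eef_pos: [460.6, 111.6, 112.2]
tool_rot: [-2.829, 1.566, -2.609]
force: [1.1, -0.4, -0.5]
width: 85.5
```

```bash
python3 - <<'E'
from h import *
st();find('scene');st()
plan([408,-36,90],toolR(-77.4),15)
plan([408,-36,90],toolR(102.6),15)
E
```

```text
t 6.85 p [460.6 111.6 112.2] x [-0. -0. -1.] y [-0.22  0.98 -0.  ] z [ 0.98  0.22 -0.  ] F [ 1.1 -0.4 -0.5] w 85.5 q [ 0.11  0.64 -0.6   2.09  0.65  0.6  -0.73]
0.75 [492.7  -5.8] yaw 12.6 [126. 182.]
0.74 [ 340.6 -207. ] yaw 71.1 [ 97. 149.]
0.89 [326.2 248.5] yaw -40.4 [ 99. 143.]
t 6.9 p [464.  112.6 118.7] x [ 0.01 -0.   -1.  ] y [-0.22  0.98 -0.  ] z [0.98 0.22 0.01] F [1.3 0.  4.3] w 85.7 q [ 0.12  0.63 -0.61  2.09  0.64  0.61 -0.73]
now [464.  112.6 118.7] turn deg 90.0 dist 161.4
[{"dx": 0.003, "dy": -0.012, "dz": -0.008, "wx": 1.0, "wy": 0.004, "wz": -0.002, "fingers": 0}, {"dx": 0.003, "dy": -0.013, "dz": -0.006, "wx": 1.0, "wy": 0.004, "wz": -0.002, "fingers": 0}, {"dx": 0.003, "dy": -0.013, "dz": -0.005, "wx": 1.0, "wy": 0.004, "wz": -0.002, "fingers": 0}, {"dx": 0.003, "dy": -0.014, "dz": -0.004, "wx": 1.0, "wy": 0.004, "wz": -0.002, "fingers": 0}, {"dx": 0.003, "dy": -0.014, "dz": -0.002, "wx": 1.0, "wy": 0.004, "wz": -0.002, "fingers": 0}, {"dx": 0.003, "dy": -0.014, "dz": -0.001, "wx": 1.0, "wy": 0.004, "wz": -0.002, "fingers": 0}, {"dx": 0.003, "dy": -0.014, "dz": 0.
[... 1575 characters left out ...]
"wy": 0.002, "wz": 0.004, "fingers": 0}, {"dx": 0.003, "dy": -0.002, "dz": -0.014, "wx": -1.0, "wy": 0.002, "wz": 0.004, "fingers": 0}, {"dx": 0.003, "dy": -0.001, "dz": -0.014, "wx": -1.0, "wy": 0.002, "wz": 0.004, "fingers": 0}, {"dx": 0.003, "dy": 0.001, "dz": -0.014, "wx": -1.0, "wy": 0.002, "wz": 0.004, "fingers": 0}, {"dx": 0.003, "dy": 0.002, "dz": -0.014, "wx": -1.0, "wy": 0.002, "wz": 0.004, "fingers": 0}, {"dx": 0.003, "dy": 0.004, "dz": -0.014, "wx": -1.0, "wy": 0.002, "wz": 0.004, "fingers": 0}, {"dx": 0.003, "dy": 0.005, "dz": -0.013, "wx": -1.0, "wy": 0.002, "wz": 0.004, "fingers": 0}, {"dx": 0.003, "dy": 0.006, "dz": -0.013, "wx": -1.0, "wy": 0.002, "wz": 0.004, "fingers": 0}]
```

Call:
{"op": "servo_tool", "data": {"rows": [{"dx": 0,"dy": -0.012,"dz": -0.008,"wx": 1.0,"wy": 0,"wz": 0,"fingers": 0},{"dx": 0,"dy": -0.013,"dz": -0.006,"wx": 1.0,"wy": 0,"wz": 0,"fingers": 0},{"dx": 0,"dy": -0.013,"dz": -0.005,"wx": 1.0,"wy": 0,"wz": 0,"fingers": 0},{"dx": 0,"dy": -0.014,"dz": -0.004,"wx": 1.0,"wy": 0,"wz": 0,"fingers": 0},{"dx": 0,"dy": -0.014,"dz": -0.002,"wx": 1.0,"wy": 0,"wz": 0,"fingers": 0}]}}

```text
clock: 7.52
eef_pos: [442.9, 59.6, 111.7]
tool_rot: [-1.736, 1.567, -2.046]
force: [-0.2, 0.2, 0.1]
width: 85.6
```

Call:
{"op": "servo_tool", "data": {"rows": [{"dx": 0,"dy": -0.014,"dz": -0.001,"wx": 1.0,"wy": 0,"wz": 0,"fingers": 0},{"dx": 0,"dy": -0.014,"dz": 0.001,"wx": 1.0,"wy": 0,"wz": 0,"fingers": 0},{"dx": 0,"dy": -0.014,"dz": 0.002,"wx": 1.0,"wy": 0,"wz": 0,"fingers": 0},{"dx": 0,"dy": -0.014,"dz": 0.004,"wx": 1.0,"wy": 0,"wz": 0,"fingers": 0},{"dx": 0,"dy": -0.013,"dz": 0.005,"wx": 1.0,"wy": 0,"wz": 0,"fingers": 0}]}}

```text
clock: 8.15
eef_pos: [424.3, 10.1, 111.8]
tool_rot: [-1.263, 1.567, -2.096]
force: [0.1, 0.3, 0.5]
width: 85.5
```

Call:
{"op": "servo_tool", "data": {"rows": [{"dx": 0,"dy": -0.013,"dz": 0.006,"wx": 1.0,"wy": 0,"wz": 0,"fingers": 0},{"dx": 0,"dy": -0.012,"dz": 0.008,"wx": 1.0,"wy": 0,"wz": 0,"fingers": 0},{"dx": 0,"dy": -0.011,"dz": 0.009,"wx": 1.0,"wy": 0,"wz": 0,"fingers": 0},{"dx": 0,"dy": -0.01,"dz": 0.01,"wx": 1.0,"wy": 0,"wz": 0,"fingers": 0},{"dx": 0,"dy": -0.009,"dz": 0.011,"wx": 1.0,"wy": 0,"wz": 0,"fingers": 0}]}}

```text
clock: 8.78
eef_pos: [405.4, -39.8, 112.0]
tool_rot: [-0.785, 1.568, -2.142]
force: [0.7, 0.3, 0.3]
width: 85.5
```

```bash
python3 - <<'E'
from h import *
save('wrist','w5');save('scene','s5');find('scene');st()
plan([405,-36,0],toolR(-77.4),5)
E
```

```text
0.91 [496.1 -18.9] yaw 13.2 [127. 183.]
0.82 [ 339.8 -207.6] yaw 71.4 [ 97. 148.]
t 8.93 p [405.5 -39.7 112. ] x [-0. -0. -1.] y [ 0.98  0.22 -0.  ] z [ 0.22 -0.98  0.  ] F [0.5 0.1 0.2] w 85.1 q [ 0.15  0.52 -0.17  2.27  0.25  0.36 -1.59]
now [405.5 -39.7 112. ] turn deg 0.2 dist 112.0
[{"dx": 0.03, "dy": 0, "dz": -0.001, "wx": -0.004, "wy": 0.004, "wz": 0.004, "fingers": 0}, {"dx": 0.03, "dy": 0, "dz": -0.001, "wx": -0.004, "wy": 0.004, "wz": 0.004, "fingers": 0}, {"dx": 0.03, "dy": 0, "dz": -0.001, "wx": -0.004, "wy": 0.004, "wz": 0.004, "fingers": 0}, {"dx": 0.03, "dy": 0, "dz": -0.001, "wx": -0.004, "wy": 0.004, "wz": 0.004, "fingers": 0}, {"dx": 0.03, "dy": 0, "dz": -0.001, "wx": -0.004, "wy": 0.004, "wz": 0.004, "fingers": 0}]
```

View pics/w5.png

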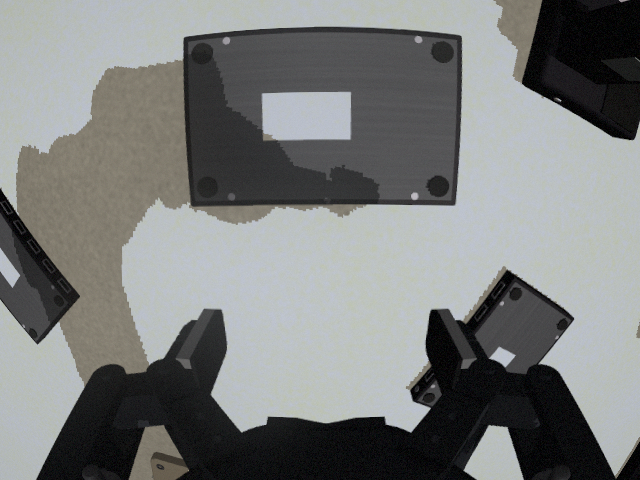

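View pics/s5.png

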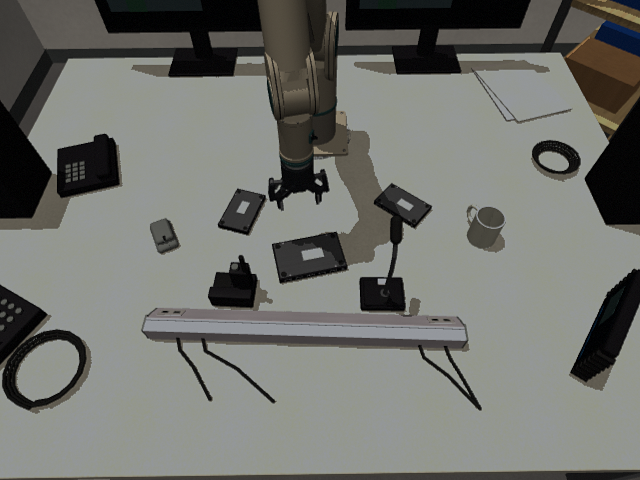

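Call:
{"op": "servo_tool", "data": {"rows": [{"dx": 0.03,"dy": 0.002,"dz": -0.001,"wx": 0,"wy": 0,"wz": 0,"fingers": 0},{"dx": 0.03,"dy": 0.002,"dz": -0.001,"wx": 0,"wy": 0,"wz": 0,"fingers": 0},{"dx": 0.03,"dy": 0.002,"dz": 0,"wx": 0,"wy": 0,"wz": 0,"fingers": 0},{"dx": 0.03,"dy": 0.002,"dz": 0,"wx": 0,"wy": 0,"wz": 0,"fingers": 0},{"dx": 0.03,"dy": 0.002,"dz": 0,"wx": 0,"wy": 0,"wz": 0,"fingers": 0}]}}

```text
clock: 9.55
eef_pos: [409.2, -38.6, 13.0]
tool_rot: [-1.084, 1.559, -2.434]
force: [-0.1, -0.7, 0.3]
width: 85.4
```

```bash
python3 - <<'E'
from h import *
save('wrist','w6');st()
E
```

```text
t 9.6 p [408.7 -38.6  11. ] x [-0.01 -0.01 -1.  ] y [ 0.98  0.22 -0.01] z [ 0.22 -0.98  0.  ] F [ 0.2 -0.6 -2.1] w 85.5 q [ 0.23  0.77 -0.31  2.3   1.15  0.24 -2.48]
```

View pics/w6.png

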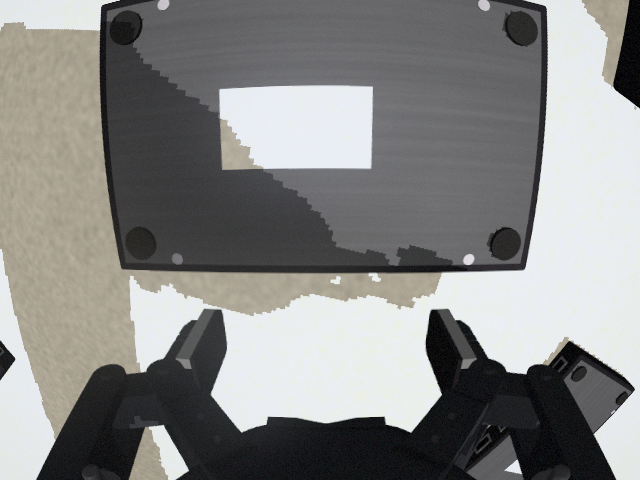

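```bash
python3 - <<'E'
from h import *
plan([408,-39,20],toolR(-77.4,-12),3,start=(np.array([409,-38.5,0]),toolR(-77.4)))
E
```

```text
now [409.  -38.5   0. ] turn deg 12.0 dist 20.0
[{"dx": -0.009, "dy": 0, "dz": 0, "wx": 0, "wy": 0, "wz": -0.667, "fingers": 0}, {"dx": -0.009, "dy": -0.001, "dz": 0, "wx": 0, "wy": 0, "wz": -0.667, "fingers": 0}, {"dx": -0.009, "dy": -0.002, "dz": 0, "wx": 0, "wy": 0, "wz": -0.667, "fingers": 0}]
```

Call:
{"op": "servo_tool", "data": {"rows": [{"dx": -0.01,"dy": 0,"dz": 0,"wx": 0,"wy": 0,"wz": -0.667,"fingers": 0},{"dx": -0.01,"dy": -0.001,"dz": 0,"wx": 0,"wy": 0,"wz": -0.667,"fingers": 0},{"dx": -0.01,"dy": -0.002,"dz": 0,"wx": 0,"wy": 0,"wz": -0.667,"fingers": 0}]}}

```text
clock: 9.98
eef_pos: [407.6, -38.3, 36.9]
tool_rot: [-1.559, 1.346, -2.91]
force: [0.6, -0.6, -1.3]
width: 85.3
```

```bash
python3 - <<'E'
from h import *
st(); plan([412,-37,-2],toolR(-77.4,-12),4)
E
```

```text
t 9.97 p [407.6 -38.3  36.9] x [-0.22 -0.05 -0.97] y [ 0.95  0.21 -0.22] z [ 0.22 -0.98  0.  ] F [ 0.6 -0.6 -1.3] w 85.3 q [ 0.38  0.82 -0.6   2.11  0.75  0.7  -2.13]
now [407.6 -38.3  36.9] turn deg 0.9 dist 39.2
[{"dx": 0.012, "dy": 0.004, "dz": 0, "wx": -0.001, "wy": 0.006, "wz": 0.037, "fingers": 0}, {"dx": 0.012, "dy": 0.004, "dz": 0, "wx": -0.001, "wy": 0.006, "wz": 0.037, "fingers": 0}, {"dx": 0.012, "dy": 0.004, "dz": 0, "wx": -0.001, "wy": 0.006, "wz": 0.037, "fingers": 0}, {"dx": 0.012, "dy": 0.004, "dz": 0, "wx": -0.001, "wy": 0.006, "wz": 0.037, "fingers": 0}]
```

Call:
{"op": "servo_tool", "data": {"rows": [{"dx": 0.013,"dy": 0.003,"dz": 0,"wx": 0,"wy": 0,"wz": 0,"fingers": 0},{"dx": 0.013,"dy": 0.003,"dz": 0,"wx": 0,"wy": 0,"wz": 0,"fingers": 0},{"dx": 0.013,"dy": 0.003,"dz": 0,"wx": 0,"wy": 0,"wz": 0,"fingers": 0},{"dx": 0.013,"dy": 0.003,"dz": 0,"wx": 0,"wy": 0,"wz": 0,"fingers": 0}]}}

```text
clock: 10.48
eef_pos: [407.4, -39.6, -4.8]
tool_rot: [-1.544, 1.348, -2.897]
force: [0.1, 0.5, 0.7]
width: 85.5
```

```bash
python3 - <<'E'
from h import *
save('wrist','w7');st()
E
```

```text
t 10.53 p [407.2 -39.6  -5.6] x [-0.22 -0.05 -0.98] y [ 0.95  0.21 -0.22] z [ 0.22 -0.98  0.01] F [ 0.3 -0.1 -1. ] w 85.4 q [ 0.34  0.89 -0.53  2.12  0.84  0.62 -2.2 ]
```

View pics/w7.png

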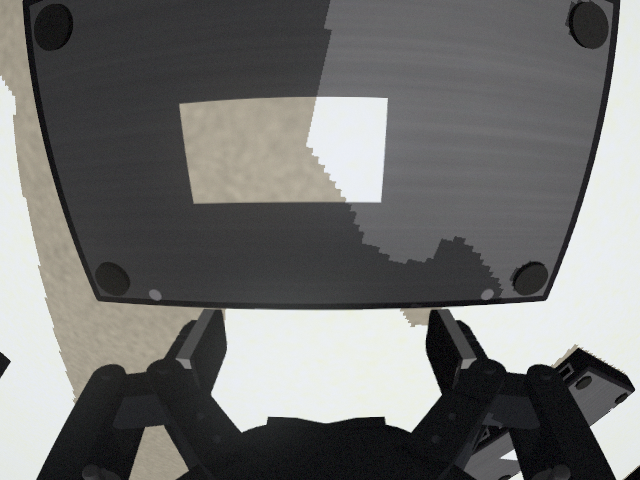

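```bash
python3 - <<'E'
from h import *
plan([510,-20,-5],toolR(-92.5,-3),15)
E
```

```text
now [407.2 -39.6  -5.6] turn deg 17.9 dist 104.7
[{"dx": -0.002, "dy": 0.009, "dz": 0, "wx": 0.165, "wy": 0.026, "wz": 0.108, "fingers": 0}, {"dx": -0.002, "dy": 0.009, "dz": 0, "wx": 0.165, "wy": 0.026, "wz": 0.108, "fingers": 0}, {"dx": -0.002, "dy": 0.009, "dz": 0, "wx": 0.165, "wy": 0.026, "wz": 0.108, "fingers": 0}, {"dx": -0.002, "dy": 0.009, "dz": 0, "wx": 0.165, "wy": 0.026, "wz": 0.108, "fingers": 0}, {"dx": -0.002, "dy": 0.009, "dz": 0, "wx": 0.165, "wy": 0.026, "wz": 0.108, "fingers": 0}, {"dx": -0.002, "dy": 0.009, "dz": -0.001, "wx": 0.165, "wy": 0.026, "wz": 0.108, "fingers": 0}, {"dx": -0.001, "dy": 0.009, "dz": -0.001, "wx": 0.165, "wy": 0.026, "wz": 0.108, "fingers": 0}, {"dx": -0.001, "dy": 0.009, "dz": -0.001, "wx": 0.165, "wy": 0.026, "wz": 0.108, "fingers": 0}, {"dx": -0.001, "dy": 0.009, "dz": -0.001, "wx": 0.165, "wy": 0.026, "wz": 0.108, "fingers": 0}, {"dx": -0.001, "dy": 0.009, "dz": -0.001, "wx": 0.165, "wy": 0.026, "wz": 0.108, "fingers": 0}, {"dx": -0.001, "dy": 0.009, "dz": -0.001, "wx": 0.165, "wy": 0.026, "wz": 0.108, "fingers": 0}, {"dx": -0.001, "dy": 0.009, "dz": -0.001, "wx": 0.165, "wy": 0.026, "wz": 0.108, "fingers": 0}, {"dx": -0.001, "dy": 0.009, "dz": -0.002, "wx": 0.165, "wy": 0.026, "wz": 0.108, "fingers": 0}, {"dx": -0.001, "dy": 0.009, "dz": -0.002, "wx": 0.165, "wy": 0.026, "wz": 0.108, "fingers": 0}, {"dx": -0.001, "dy": 0.009, "dz": -0.002, "wx": 0.165, "wy": 0.026, "wz": 0.108, "fingers": 0}]
```

Call:
{"op": "servo_tool", "data": {"rows": [{"dx": -0.002,"dy": 0.009,"dz": 0,"wx": 0,"wy": 0,"wz": 0,"fingers": 0},{"dx": -0.002,"dy": 0.009,"dz": 0,"wx": 0,"wy": 0,"wz": 0,"fingers": 0},{"dx": -0.002,"dy": 0.009,"dz": 0,"wx": 0.2,"wy": 0.026,"wz": 0.1,"fingers": 0},{"dx": -0.002,"dy": 0.009,"dz": 0,"wx": 0.2,"wy": 0.026,"wz": 0.1,"fingers": 0},{"dx": -0.002,"dy": 0.009,"dz": -0.001,"wx": 0.2,"wy": 0.026,"wz": 0.1,"fingers": 0}]}}

```text
clock: 11.15
eef_pos: [442.2, -31.8, -3.8]
tool_rot: [-1.513, 1.381, -2.931]
force: [-3.3, 0.0, -1.1]
width: 85.7
```

```bash
python3 - <<'E'
from h import *
save('scene','s8');find('scene');st()
plan([510,-20,-5],toolR(-92.5,-3),9)
E
```

```text
0.64 [522.4 -17.8] yaw 8.8 [126. 182.]
0.58 [ 340.  -207.3] yaw 71.7 [ 95. 150.]
0.68 [324.8 247.7] yaw -40.2 [100. 143.]
t 11.25 p [443.  -31.6  -3.7] x [-0.18 -0.04 -0.98] y [ 0.97  0.15 -0.19] z [ 0.15 -0.99  0.01] F [-0.7 -0.   0.2] w 85.5 q [ 0.33  0.9  -0.54  2.05  0.8   0.63 -2.22]
now [443.  -31.6  -3.7] turn deg 13.7 dist 68.0
[{"dx": -0.002, "dy": 0.01, "dz": 0, "wx": 0.207, "wy": 0.037, "wz": 0.142, "fingers": 0}, {"dx": -0.002, "dy": 0.01, "dz": 0, "wx": 0.207, "wy": 0.037, "wz": 0.142, "fingers": 0}, {"dx": -0.001, "dy": 0.01, "dz": -0.001, "wx": 0.207, "wy": 0.037, "wz": 0.142, "fingers": 0}, {"dx": -0.001, "dy": 0.01, "dz": -0.001, "wx": 0.207, "wy": 0.037, "wz": 0.142, "fingers": 0}, {"dx": -0.001, "dy": 0.01, "dz": -0.001, "wx": 0.207, "wy": 0.037, "wz": 0.142, "fingers": 0}, {"dx": -0.001, "dy": 0.01, "dz": -0.001, "wx": 0.207, "wy": 0.037, "wz": 0.142, "fingers": 0}, {"dx": -0.001, "dy": 0.01, "dz": -0.002, "wx": 0.207, "wy": 0.037, "wz": 0.142, "fingers": 0}, {"dx": -0.001, "dy": 0.01, "dz": -0.002, "wx": 0.207, "wy": 0.037, "wz": 0.142, "fingers": 0}, {"dx": 0, "dy": 0.01, "dz": -0.002, "wx": 0.207, "wy": 0.037, "wz": 0.142, "fingers": 0}]
```

Rotating as planned (yaw 8.8). I'll continue.

Call:
{"op": "servo_tool", "data": {"rows": [{"dx": -0.002,"dy": 0.01,"dz": 0,"wx": 0.207,"wy": 0.037,"wz": 0.142,"fingers": 0},{"dx": -0.002,"dy": 0.01,"dz": 0,"wx": 0.207,"wy": 0.037,"wz": 0.142,"fingers": 0},{"dx": -0.001,"dy": 0.01,"dz": -0.001,"wx": 0.207,"wy": 0.037,"wz": 0.142,"fingers": 0},{"dx": -0.001,"dy": 0.01,"dz": -0.001,"wx": 0.207,"wy": 0.037,"wz": 0.142,"fingers": 0},{"dx": -0.001,"dy": 0.01,"dz": -0.001,"wx": 0.207,"wy": 0.037,"wz": 0.142,"fingers": 0}]}}

```text
clock: 11.88
eef_pos: [478.5, -25.3, -4.5]
tool_rot: [-1.498, 1.455, -3.026]
force: [-4.2, 0.1, 4.1]
width: 85.5
```

Call:
{"op": "servo_tool", "data": {"rows": [{"dx": -0.001,"dy": 0.01,"dz": -0.001,"wx": 0.207,"wy": 0.037,"wz": 0.142,"fingers": 0},{"dx": -0.001,"dy": 0.01,"dz": -0.002,"wx": 0.207,"wy": 0.037,"wz": 0.142,"fingers": 0},{"dx": -0.001,"dy": 0.009,"dz": -0.002,"wx": 0.207,"wy": 0.037,"wz": 0.142,"fingers": 0}]}}

```text
clock: 12.25
eef_pos: [502.2, -20.9, -4.6]
tool_rot: [-1.543, 1.503, -3.137]
force: [-2.2, 0.2, -0.6]
width: 85.3
```

```bash
python3 - <<'E'
from h import *
save('scene','s9');find('scene');st()
T=(643,-24,-2.5)
overlay('scene','ov9',[(box(*T,0,0,-375,375,0),(0,255,0)),(box(*T,-115,0,-90,90,20),(0,0,255))],(160,190,320,180),2.4)
E
```

```text
0.7 [580.4 -19.3] yaw -0.8 [121. 178.]
0.86 [ 340.  -206.8] yaw 71.8 [ 95. 153.]
t 12.35 p [502.7 -20.8  -4.4] x [-0.07 -0.   -1.  ] y [ 1.   -0.02 -0.07] z [-0.02 -1.    0.  ] F [-1.8  0.4 -0.3] w 85.2 q [ 0.3   0.89 -0.49  2.    0.8   0.53 -2.37]
```

View pics/ov9.png

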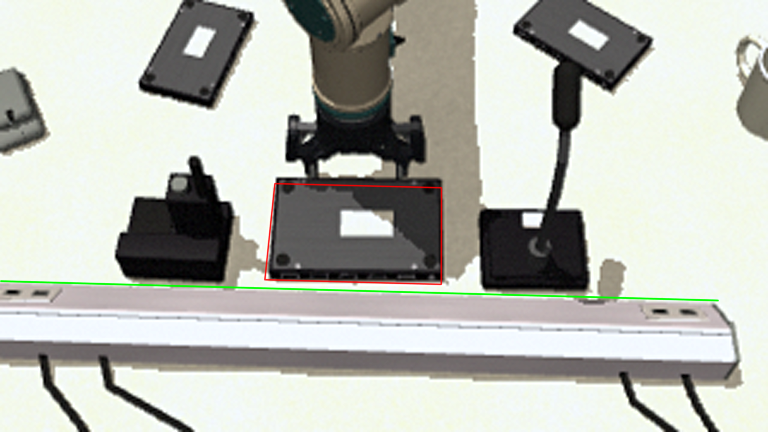

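```bash
python3 - <<'E'
from h import *
plan([530,-22,-9],toolR(-92.5,0),4)
E
```

```text
now [502.6 -20.8  -4.4] turn deg 4.0 dist 27.8
[{"dx": 0.001, "dy": 0.009, "dz": 0, "wx": 0.053, "wy": 0.006, "wz": 0.16, "fingers": 0}, {"dx": 0.001, "dy": 0.009, "dz": 0, "wx": 0.053, "wy": 0.006, "wz": 0.16, "fingers": 0}, {"dx": 0.001, "dy": 0.009, "dz": 0, "wx": 0.053, "wy": 0.006, "wz": 0.16, "fingers": 0}, {"dx": 0.001, "dy": 0.009, "dz": 0, "wx": 0.053, "wy": 0.006, "wz": 0.16, "fingers": 0}]
```

Call:
{"op": "servo_tool", "data": {"rows": [{"dx": 0.001,"dy": 0.008,"dz": 0,"wx": 0.06,"wy": 0.006,"wz": 0.16,"fingers": 0},{"dx": 0.001,"dy": 0.008,"dz": 0,"wx": 0.06,"wy": 0.006,"wz": 0.16,"fingers": 0},{"dx": 0.001,"dy": 0.008,"dz": 0,"wx": 0.06,"wy": 0.006,"wz": 0.16,"fingers": 0},{"dx": 0.001,"dy": 0.008,"dz": 0,"wx": 0.06,"wy": 0.006,"wz": 0.16,"fingers": 0}]}}

```text
clock: 12.9
eef_pos: [518.7, -21.8, -9.0]
tool_rot: [-1.301, 1.558, -2.918]
force: [-19.6, 3.8, 14.7]
width: 85.3
```

```bash
python3 - <<'E'
from h import *
s=ctrl.read_state();print(s['torque']);st()
T=(643,-24,-2.5)
overlay('scene','ov10',[(box(*T,0,0,-375,375,0),(0,255,0))],(160,190,320,180),2.4)
E
```

```text
[0.54611569 3.71520979 0.12234156]
t 12.9 p [518.7 -21.8  -9. ] x [-0.01 -0.   -1.  ] y [ 1.   -0.05 -0.01] z [-0.05 -1.    0.  ] F [-19.6   3.8  14.7] w 85.3 q [ 0.27  0.88 -0.43  2.01  0.85  0.45 -2.43]
```

View pics/ov10.png

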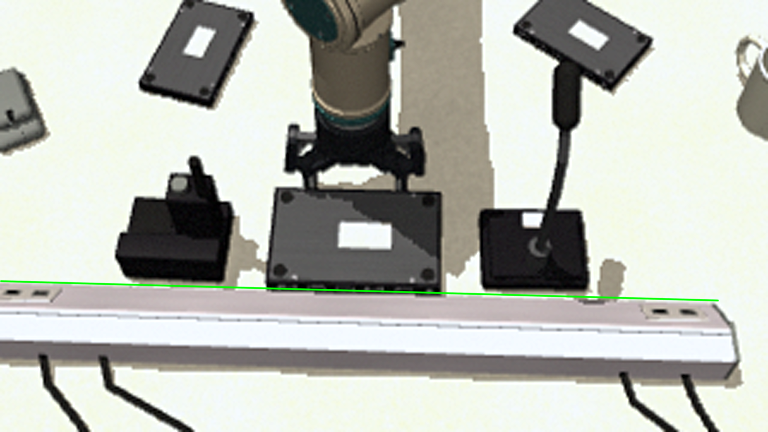

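Call:
{"op": "servo_tool", "data": {"rows": [{"dx": -0.003,"dy": 0.006,"dz": 0,"wx": 0,"wy": 0,"wz": 0,"fingers": 0},{"dx": -0.001,"dy": 0.008,"dz": 0,"wx": 0,"wy": 0,"wz": 0,"fingers": 0},{"dx": 0,"dy": 0.008,"dz": 0,"wx": 0,"wy": 0,"wz": 0,"fingers": 0}]}}

```text
clock: 13.32
eef_pos: [538.8, -23.0, -6.5]
tool_rot: [-1.299, 1.563, -2.917]
force: [-4.9, 0.6, -2.9]
width: 85.5
```

```bash
python3 - <<'E'
from h import *
st()
save('scene','s11')
overlay('scene','ov11',[],(160,190,320,180),2.4)
E
```

```text
t 13.32 p [538.8 -23.   -6.5] x [-0.01 -0.   -1.  ] y [ 1.   -0.05 -0.01] z [-0.05 -1.    0.  ] F [-4.9  0.6 -2.9] w 85.5 q [ 0.28  0.89 -0.46  1.96  0.82  0.49 -2.4 ]
```

View pics/ov11.png

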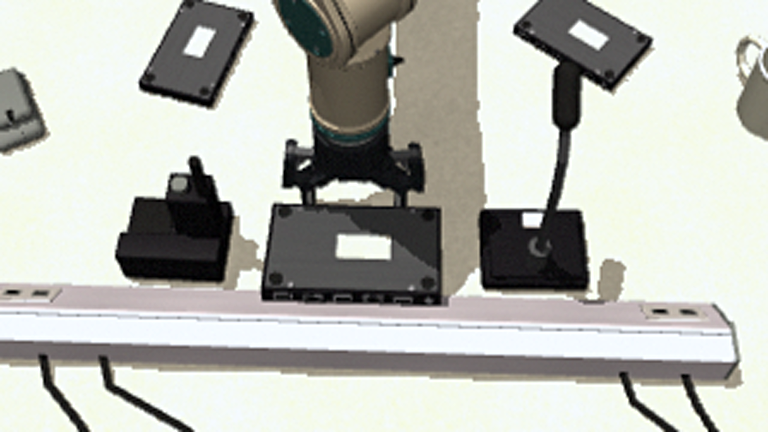

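Call:
{"op": "servo_tool", "data": {"rows": [{"dx": 0,"dy": 0.009,"dz": 0,"wx": 0,"wy": 0,"wz": 0,"fingers": 0},{"dx": 0,"dy": 0.009,"dz": 0,"wx": 0,"wy": 0,"wz": 0,"fingers": 0},{"dx": 0,"dy": 0.009,"dz": 0,"wx": 0,"wy": 0,"wz": 0,"fingers": 0},{"dx": 0,"dy": 0.009,"dz": 0,"wx": 0,"wy": 0,"wz": 0,"fingers": 0},{"dx": 0,"dy": 0.009,"dz": 0,"wx": 0,"wy": 0,"wz": 0,"fingers": 0}]}}

```text
clock: 14.05
eef_pos: [576.0, -24.0, -5.5]
tool_rot: [-1.246, 1.569, -2.862]
force: [-2.4, 0.6, -2.2]
width: 85.1
```

Call:
{"op": "servo_tool", "data": {"rows": [{"dx": 0,"dy": 0.009,"dz": 0,"wx": 0,"wy": 0,"wz": 0,"fingers": 0},{"dx": 0,"dy": 0.009,"dz": 0,"wx": 0,"wy": 0,"wz": 0,"fingers": 0},{"dx": 0,"dy": 0.009,"dz": 0,"wx": 0,"wy": 0,"wz": 0,"fingers": 0}]}}

```text
clock: 14.42
eef_pos: [595.8, -25.1, -5.9]
tool_rot: [-1.24, 1.568, -2.857]
force: [-2.0, 0.0, -1.4]
width: 85.3
```

```bash
python3 - <<'E'
from h import *
st()
save('wrist','w12')
overlay('scene','ov12',[],(160,190,320,180),2.4)
st()
E
```

```text
t 14.43 p [595.8 -25.1  -5.9] x [-0. -0. -1.] y [ 1.   -0.05 -0.  ] z [-0.05 -1.    0.  ] F [-2.   0.  -1.4] w 85.3 q [ 0.31  0.94 -0.51  1.8   0.77  0.61 -2.3 ]
t 14.53 p [596.8 -25.1  -5.7] x [-0. -0. -1.] y [ 1.   -0.05 -0.  ] z [-0.05 -1.    0.  ] F [-0.2 -0.2 -0.5] w 85.5 q [ 0.31  0.94 -0.51  1.8   0.77  0.61 -2.3 ]
```

View pics/ov12.png

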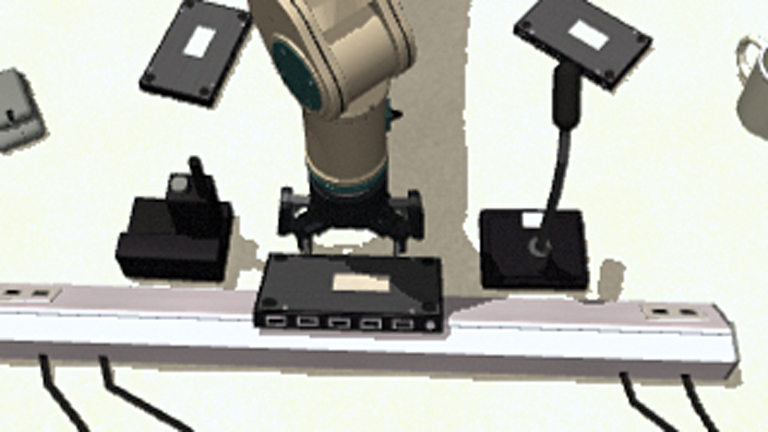

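View pics/w12.png

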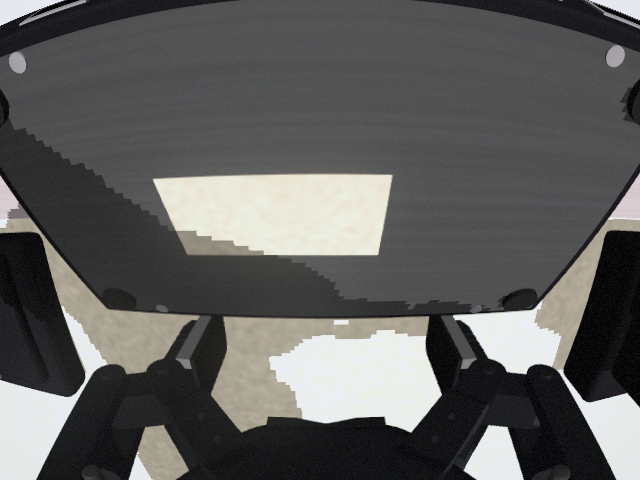

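Call:
{"op": "servo_tool", "data": {"rows": [{"dx": 0,"dy": 0.008,"dz": 0,"wx": 0,"wy": 0,"wz": 0,"fingers": 0},{"dx": 0,"dy": 0.007,"dz": 0,"wx": 0,"wy": 0,"wz": 0,"fingers": 0},{"dx": 0,"dy": 0.007,"dz": 0,"wx": 0,"wy": 0,"wz": 0,"fingers": 0}]}}

```text
clock: 14.9
eef_pos: [611.9, -25.9, -6.1]
tool_rot: [-1.287, 1.568, -2.904]
force: [-3.1, 0.4, -3.5]
width: 85.5
```

```bash
python3 - <<'E'
from h import *
st()
save('wrist','w13')
overlay('scene','ov13',[],(160,190,320,180),2.4)
st()
E
```

```text
t 14.9 p [611.9 -25.9  -6.1] x [-0. -0. -1.] y [ 1.   -0.05 -0.  ] z [-0.05 -1.    0.  ] F [-3.1  0.4 -3.5] w 85.5 q [ 0.31  0.96 -0.53  1.76  0.76  0.64 -2.28]
t 15.0 p [612.7 -25.8  -5.9] x [-0. -0. -1.] y [ 1.   -0.05 -0.  ] z [-0.05 -1.    0.  ] F [-1.5 -0.1 -1.1] w 85.4 q [ 0.31  0.96 -0.53  1.76  0.76  0.64 -2.28]
```

View pics/ov13.png

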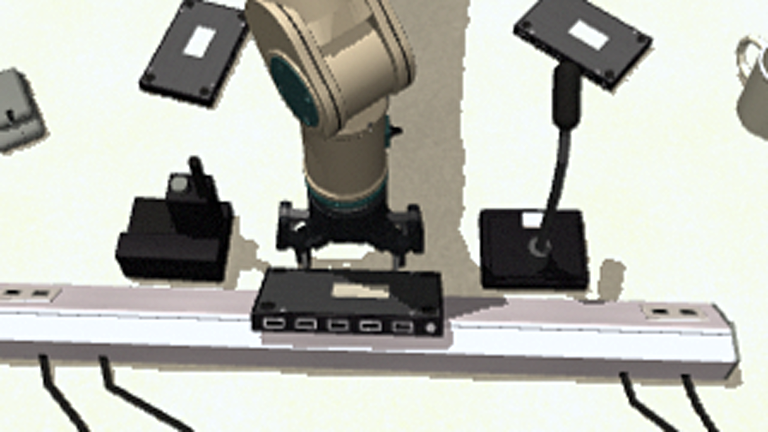

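View pics/w13.png

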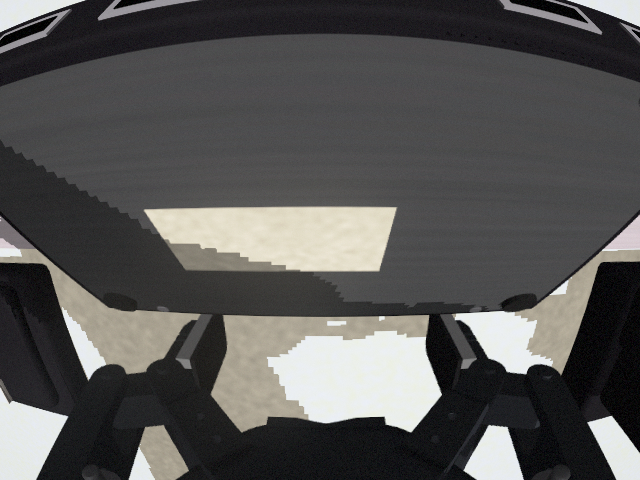

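Call:
{"op": "servo_tool", "data": {"rows": [{"dx": 0,"dy": 0.005,"dz": 0,"wx": 0,"wy": 0,"wz": 0,"fingers": 0},{"dx": 0,"dy": 0.005,"dz": 0,"wx": 0,"wy": 0,"wz": 0,"fingers": 0},{"dx": 0,"dy": 0,"dz": 0,"wx": 0,"wy": 0,"wz": 0,"fingers": 0}]}}

```text
clock: 15.38
eef_pos: [619.6, -26.2, -5.9]
tool_rot: [-1.237, 1.568, -2.854]
force: [-2.9, -0.1, -2.5]
width: 85.4
```

```bash
cat >> h.py <<'E'
T=(643,-24,-2.5)
def tilted(theta,xr,zr=0,yc=0,side=1,yawd=0,thick=20):
    """splitter standing: rear lid corner at trunk x=xr,z=zr, lid direction angle theta up from +x(trunk). returns polys lid and base"""
    c,s=np.cos(np.radians(theta)),np.sin(np.radians(theta)); out=[]
    for t in (0,thick):
        P=[]
        for u,v in [(0,-90),(115,-90),(115,90),(0,90)]:
            X=xr+u*c-t*s; Z=zr+u*s+t*c
            xy=np.array(T[:2])+Rz(T[2])@(np.array([0,yc])+Rz(yawd)@np.array([X,v])); P.append(np.r_[xy,Z])
        out.append(P)
    return out
E
python3 - <<'E'
from h import *
st()
for th,col in ((45,(0,0,255)),):
    a,b=tilted(th,0)
    overlay('scene','ov14',[(a,(0,255,0)),(b,col)],(200,230,200,120),3.8)
E
```

```text
t 15.38 p [619.6 -26.2  -5.9] x [-0. -0. -1.] y [ 1.   -0.05 -0.  ] z [-0.05 -1.    0.  ] F [-2.9 -0.1 -2.5] w 85.4 q [ 0.31  0.97 -0.53  1.73  0.75  0.66 -2.27]
```

View pics/ov14.png

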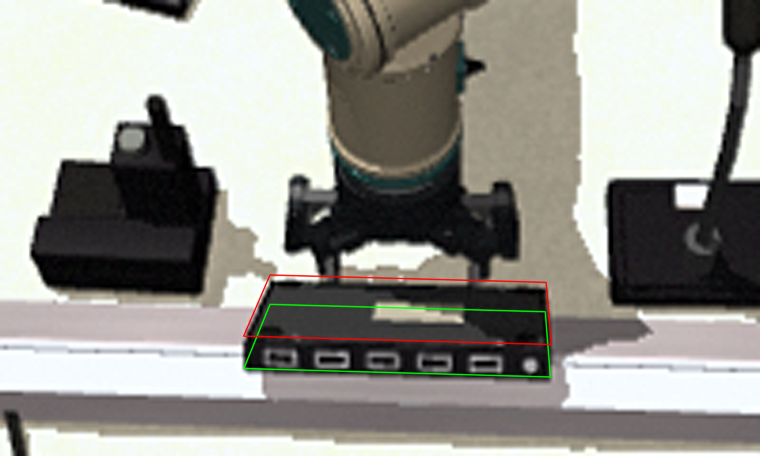

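Call:
{"op": "servo_tool", "data": {"rows": [{"dx": 0,"dy": -0.01,"dz": 0,"wx": 0,"wy": 0,"wz": 0,"fingers": 0},{"dx": 0,"dy": -0.03,"dz": 0,"wx": 0,"wy": 0,"wz": 0,"fingers": 0},{"dx": -0.06,"dy": -0.03,"dz": 0,"wx": 0,"wy": 0,"wz": 0,"fingers": 0},{"dx": -0.075,"dy": 0,"dz": 0,"wx": 0,"wy": 0,"wz": 0,"fingers": 0},{"dx": -0.075,"dy": 0,"dz": 0,"wx": 0,"wy": 0,"wz": 0,"fingers": 0.2}]}}

```text
clock: 16.05
eef_pos: [568.1, -23.3, 154.3]
tool_rot: [1.149, 1.57, -0.468]
force: [1.1, -1.2, -0.1]
width: 69.9
```

```bash
python3 - <<'E'
from h import *
st()
a,b=tilted(45,0)
overlay('scene','ov15',[(a,(0,255,0)),(b,(0,0,255))],(200,230,200,120),3.8)
st()
plan([705,-27,150],toolR(-2.5),15,f=.2)
E
```

```text
t 16.05 p [568.1 -23.3 154.3] x [ 0. -0. -1.] y [ 1.   -0.05  0.  ] z [-0.05 -1.    0.  ] F [ 1.1 -1.2 -0.1] w 69.9 q [ 0.42  0.7  -0.69  1.81  0.58  0.84 -2.17]
t 16.1 p [572.4 -22.2 161.4] x [ 0.01 -0.   -1.  ] y [ 1.   -0.05  0.01] z [-0.05 -1.   -0.  ] F [1.3 1.2 3.9] w 68.4 q [ 0.43  0.69 -0.7   1.81  0.58  0.85 -2.17]
now [572.4 -22.2 161.4] turn deg 90.1 dist 133.2
[{"dx": 0.001, "dy": 0.012, "dz": 0, "wx": -1.001, "wy": 0.006, "wz": -0.006, "fingers": 0.2}, {"dx": 0.001, "dy": 0.012, "dz": 0.001, "wx": -1.001, "wy": 0.006, "wz": -0.006, "fingers": 0.2}, {"dx": 0.001, "dy": 0.012, "dz": 0.002, "wx": -1.001, "wy": 0.006, "wz": -0.006, "fingers": 0.2}, {"dx": 0.001, "dy": 0.011, "dz": 0.004, "wx": -1.001, "wy": 0.006, "wz": -0.006, "fingers": 0.2}, {"dx": 0.001, "dy": 0.011, "dz": 0.005, "wx": -1.001, "wy": 0.006, "wz": -0.006, "fingers": 0.2}, {"dx": 0.001, "dy": 0.01, "dz": 0.006, "wx": -1.001, "wy": 0.006, "wz": -0.006, "fingers": 0.2}, {"dx": 0.001, "dy": 0.01, "dz": 0.007, "wx": -1.001, "wy": 0.006, "wz": -0.006, "fingers": 0.2}, {"dx": 0.001, "dy": 0.009, "dz": 0.008, "wx": -1.001, "wy": 0.006, "wz": -0.006, "fingers": 0.2}, {"dx": 0.001, "dy": 0.008, "dz": 0.009, "wx": -1.001, "wy": 0.006, "wz": -0.006, "fingers": 0.2}, {"dx": 0.001, "dy": 0.007, "dz": 0.009, "wx": -1.001, "wy": 0.006, "wz": -0.006, "fingers": 0.2}, {"dx": 0.001, "dy": 0.006, "dz": 0.01, "wx": -1.001, "wy": 0.006, "wz": -0.006, "fingers": 0.2}, {"dx": 0.001, "dy": 0.005, "dz": 0.011, "wx": -1.001, "wy": 0.006, "wz": -0.006, "fingers": 0.2}, {"dx": 0.001, "dy": 0.004, "dz": 0.011, "wx": -1.001, "wy": 0.006, "wz": -0.006, "fingers": 0.2}, {"dx": 0.001, "dy": 0.003, "dz": 0.012, "wx": -1.001, "wy": 0.006, "wz": -0.006, "fingers": 0.2}, {"dx": 0.001, "dy": 0.001, "dz": 0.012, "wx": -1.001, "wy": 0.006, "wz": -0.006, "fingers": 0.2}]
```

View pics/ov15.png

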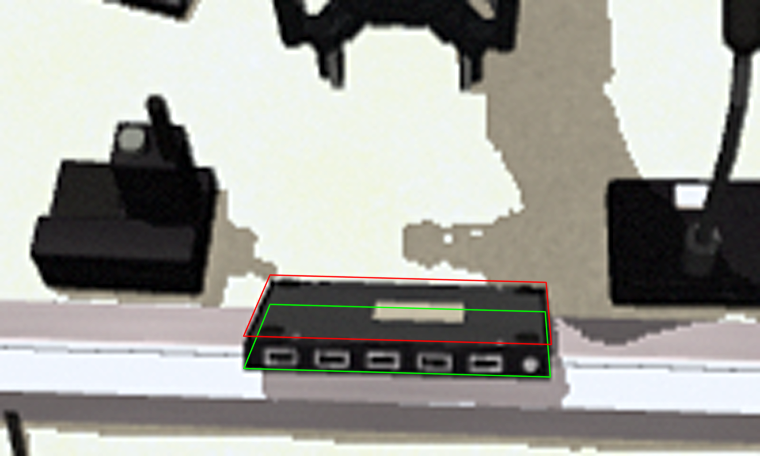

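Call:
{"op": "servo_tool", "data": {"rows": [{"dx": 0,"dy": 0.012,"dz": 0,"wx": -1.0,"wy": 0,"wz": 0,"fingers": 0.2},{"dx": 0,"dy": 0.012,"dz": 0.001,"wx": -1.0,"wy": 0,"wz": 0,"fingers": 0.2},{"dx": 0,"dy": 0.012,"dz": 0.002,"wx": -1.0,"wy": 0,"wz": 0,"fingers": 0.2},{"dx": 0,"dy": 0.011,"dz": 0.004,"wx": -1.0,"wy": 0,"wz": 0,"fingers": 0.2},{"dx": 0,"dy": 0.011,"dz": 0.005,"wx": -1.0,"wy": 0,"wz": 0,"fingers": 0.2}]}}

```text
clock: 16.73
eef_pos: [613.7, -25.4, 152.6]
tool_rot: [0.579, 1.569, -0.511]
force: [-0.4, -0.1, 1.0]
width: 68.5
```

Call:
{"op": "servo_tool", "data": {"rows": [{"dx": 0,"dy": 0.01,"dz": 0.006,"wx": -1.0,"wy": 0,"wz": 0,"fingers": 0.2},{"dx": 0,"dy": 0.01,"dz": 0.007,"wx": -1.0,"wy": 0,"wz": 0,"fingers": 0.2},{"dx": 0,"dy": 0.009,"dz": 0.008,"wx": -1.0,"wy": 0,"wz": 0,"fingers": 0.2},{"dx": 0,"dy": 0.008,"dz": 0.009,"wx": -1.0,"wy": 0,"wz": 0,"fingers": 0.2},{"dx": 0,"dy": 0.007,"dz": 0.009,"wx": -1.0,"wy": 0,"wz": 0,"fingers": 0.2}]}}

```text
clock: 17.35
eef_pos: [658.2, -27.2, 152.4]
tool_rot: [-0.021, 1.569, -0.588]
force: [-0.8, 0.1, -0.5]
width: 68.2
```

Call:
{"op": "servo_tool", "data": {"rows": [{"dx": 0,"dy": 0.006,"dz": 0.01,"wx": -1.0,"wy": 0,"wz": 0,"fingers": 0.2},{"dx": 0,"dy": 0.005,"dz": 0.011,"wx": -1.0,"wy": 0,"wz": 0,"fingers": 0.2},{"dx": 0,"dy": 0.004,"dz": 0.011,"wx": -1.0,"wy": 0,"wz": 0,"fingers": 0.2},{"dx": 0,"dy": 0.003,"dz": 0.012,"wx": -1.0,"wy": 0,"wz": 0,"fingers": 0.2},{"dx": 0,"dy": 0.001,"dz": 0.012,"wx": -1.0,"wy": 0,"wz": 0,"fingers": 0.2}]}}

```text
clock: 17.98
eef_pos: [703.0, -28.6, 152.3]
tool_rot: [-0.565, 1.57, -0.609]
force: [-0.0, -0.0, -0.4]
width: 68.1
```

```bash
python3 - <<'E'
from h import *
save('wrist','w16'); save('scene','s16'); st()
plan([707,-27,90],toolR(-2.5),3,f=.2)
E
```

```text
t 18.07 p [703.1 -28.7 151.9] x [ 0. -0. -1.] y [ 0.05  1.   -0.  ] z [ 1.   -0.05  0.  ] F [0.2 0.4 0.1] w 68.6 q [ 0.49  0.99 -1.03  1.41  0.87  1.23 -0.68]
now [703.1 -28.7 151.9] turn deg 0.2 dist 62.1
[{"dx": 0.028, "dy": 0.001, "dz": 0.002, "wx": -0.011, "wy": 0.002, "wz": 0, "fingers": 0.2}, {"dx": 0.028, "dy": 0.001, "dz": 0.002, "wx": -0.011, "wy": 0.002, "wz": 0, "fingers": 0.2}, {"dx": 0.028, "dy": 0.001, "dz": 0.002, "wx": -0.011, "wy": 0.002, "wz": 0, "fingers": 0.2}]
```

View pics/w16.png

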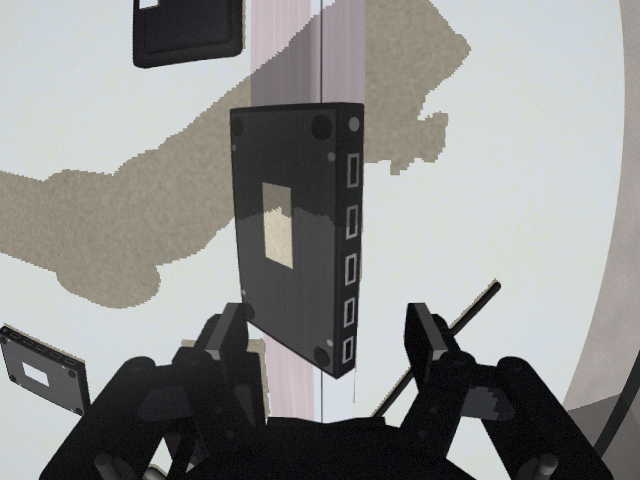

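View pics/s16.png

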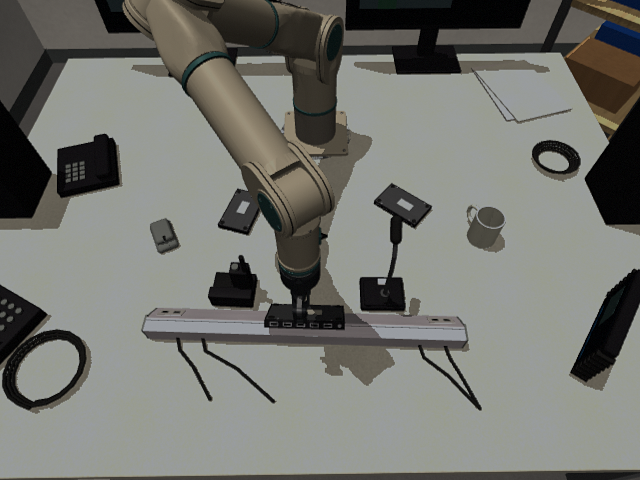

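Call:
{"op": "servo_tool", "data": {"rows": [{"dx": 0.035,"dy": 0,"dz": 0,"wx": 0,"wy": 0,"wz": 0,"fingers": 0.2},{"dx": 0.035,"dy": 0,"dz": 0,"wx": 0,"wy": 0,"wz": 0,"fingers": 0.2},{"dx": 0.02,"dy": 0,"dz": 0,"wx": 0,"wy": 0,"wz": 0,"fingers": 0.2},{"dx": 0,"dy": 0,"dz": 0,"wx": 0,"wy": 0,"wz": 0,"fingers": 0.2}]}}

```text
clock: 18.58
eef_pos: [700.2, -28.9, 81.7]
tool_rot: [-2.948, 1.565, -2.994]
force: [-0.4, -0.4, 0.4]
width: 68.5
```

```bash
python3 - <<'E'
from h import *
save('wrist','w17'); overlay('scene','ov17',[],(200,200,200,150),3.8); st()
E
```

```text
t 18.68 p [701.6 -28.3  84.1] x [-0. -0. -1.] y [ 0.05  1.   -0.  ] z [ 1.   -0.05 -0.  ] F [0.1 0.2 0.1] w 68.5 q [ 0.48  1.07 -0.99  1.45  0.94  1.14 -0.72]
```

View pics/w17.png

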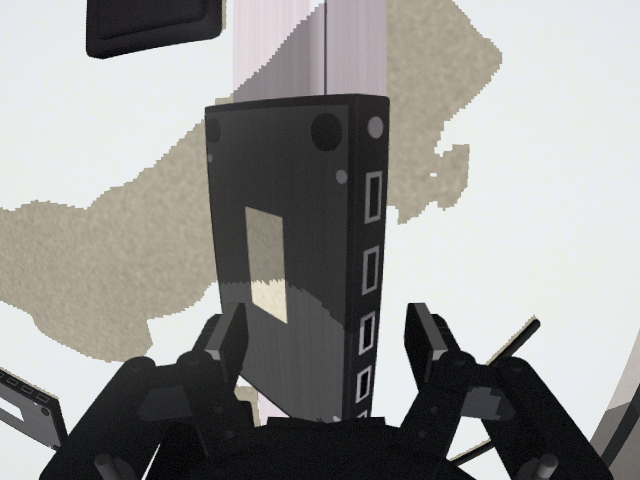

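View pics/ov17.png

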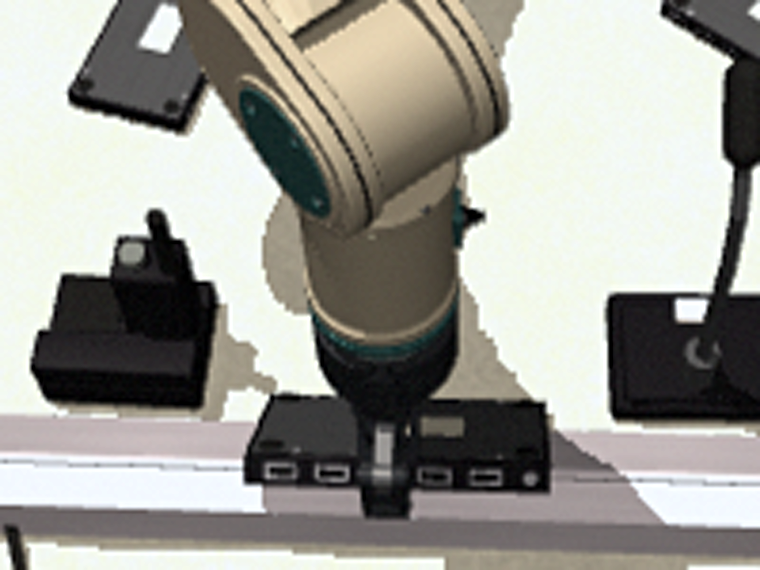

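```bash
python3 - <<'E'
from h import *
for p in [(389,97),(381,260),(372,415)]: print(at('wrist',p,81).round(1))
for p in [(206,106),]: print(at('wrist',p,14).round(1))
for p in [(348,97),(346,415)]: print(at('wrist',p,95).round(1))
s=ctrl.get_image('scene')
E
```

```text
[731.2  63.   81. ]
[727.   -4.6  81. ]
[724.4 -97.3  81. ]
[637.   67.9  14. ]
[714.4  62.6  95. ]
[709.7 -81.5  95. ]
```

Call:
{"op": "servo_tool", "data": {"rows": [{"dx": 0.02,"dy": 0,"dz": 0,"wx": 0,"wy": 0,"wz": 0,"fingers": 0.2},{"dx": 0.016,"dy": 0,"dz": 0,"wx": 0,"wy": 0,"wz": 0,"fingers": 0.2},{"dx": 0,"dy": 0,"dz": -0.006,"wx": 0,"wy": 0,"wz": 0,"fingers": 0.2},{"dx": 0,"dy": 0,"dz": -0.005,"wx": 0,"wy": 0,"wz": 0,"fingers": 0.2}]}}

```text
clock: 19.23
eef_pos: [692.7, -28.1, 56.9]
tool_rot: [-2.95, 1.568, -2.996]
force: [-0.5, 0.2, -0.4]
width: 68.3
```

```bash
python3 - <<'E'
from h import *
save('wrist','w18'); st()
E
```

```text
t 19.27 p [692.4 -28.1  57.2] x [-0. -0. -1.] y [ 0.05  1.   -0.  ] z [ 1.   -0.05 -0.  ] F [-1.   0.7 -0.1] w 68.2 q [ 0.48  1.09 -0.97  1.49  0.97  1.09 -0.75]
```

View pics/w18.png

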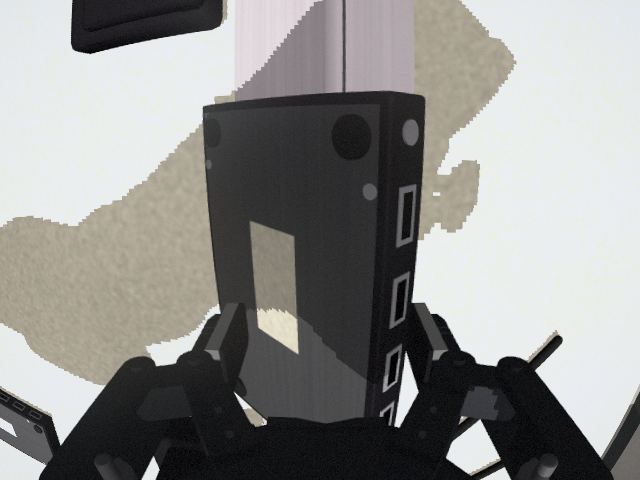

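Call:
{"op": "servo_tool", "data": {"rows": [{"dx": -0.005,"dy": 0,"dz": -0.007,"wx": 0,"wy": 0,"wz": 0,"fingers": 0.2},{"dx": -0.01,"dy": 0,"dz": -0.01,"wx": 0,"wy": 0,"wz": 0,"fingers": 0.2},{"dx": -0.008,"dy": 0,"dz": -0.01,"wx": 0,"wy": 0,"wz": 0,"fingers": 0.2}]}}

```text
clock: 19.65
eef_pos: [672.6, -27.3, 75.2]
tool_rot: [-2.675, 1.569, -2.721]
force: [1.1, 0.8, -0.1]
width: 67.9
```

```bash
python3 - <<'E'
from h import *
st(); save('wrist','w19'); overlay('scene','ov19',[],(200,200,200,150),3.8); st()
E
```

```text
t 19.65 p [672.6 -27.3  75.2] x [-0. -0. -1.] y [ 0.05  1.   -0.  ] z [ 1.   -0.05 -0.  ] F [ 1.1  0.8 -0.1] w 67.9 q [ 0.5   1.05 -0.98  1.55  0.95  1.09 -0.78]
t 19.75 p [672.5 -27.3  75.5] x [-0. -0. -1.] y [ 0.05  1.   -0.  ] z [ 1.   -0.05 -0.  ] F [ 0.5 -0.6 -0.5] w 68.4 q [ 0.5   1.05 -0.98  1.55  0.95  1.09 -0.78]
```

View pics/w19.png

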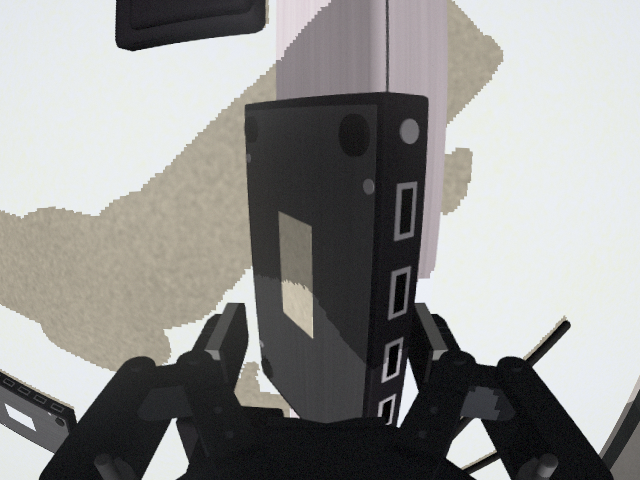

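View pics/ov19.png

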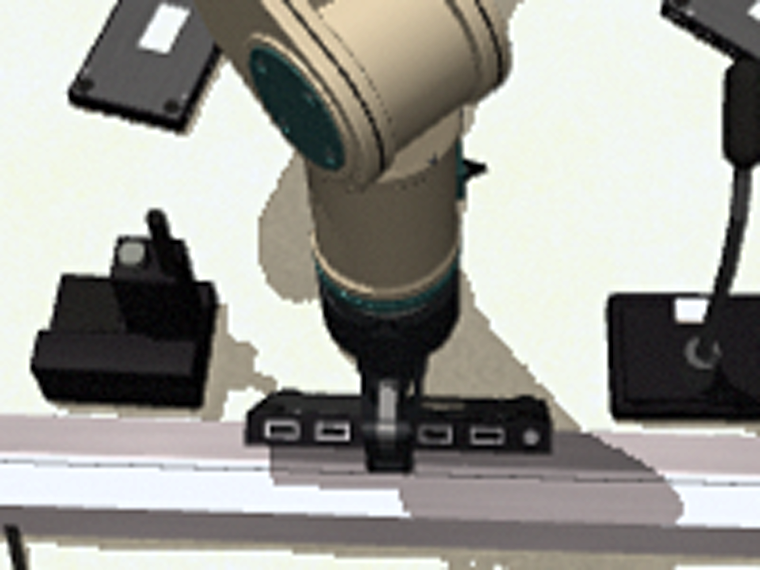

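Call:
{"op": "servo_tool", "data": {"rows": [{"dx": -0.006,"dy": 0,"dz": -0.01,"wx": 0,"wy": 0,"wz": 0,"fingers": 0.2},{"dx": -0.005,"dy": 0,"dz": -0.011,"wx": 0,"wy": 0,"wz": 0,"fingers": 0.2},{"dx": -0.004,"dy": 0,"dz": -0.011,"wx": 0,"wy": 0,"wz": 0,"fingers": 0.2}]}}

```text
clock: 20.12
eef_pos: [648.1, -26.3, 85.8]
tool_rot: [-2.812, 1.568, -2.858]
force: [0.4, -0.1, 0.7]
width: 68.5
```

```bash
python3 - <<'E'
from h import *
st(); save('wrist','w20'); overlay('scene','ov20',[],(200,200,200,150),3.8); st()
E
```

```text
t 20.12 p [648.1 -26.3  85.8] x [-0. -0. -1.] y [ 0.05  1.   -0.  ] z [ 1.   -0.05 -0.  ] F [ 0.4 -0.1  0.7] w 68.5 q [ 0.52  1.01 -0.99  1.62  0.95  1.07 -0.81]
t 20.23 p [647.6 -26.4  85.8] x [-0. -0. -1.] y [ 0.05  1.   -0.  ] z [ 1.   -0.05 -0.  ] F [-0.1  0.  -0.2] w 68.5 q [ 0.52  1.01 -0.99  1.62  0.95  1.07 -0.81]
```

View pics/w20.png

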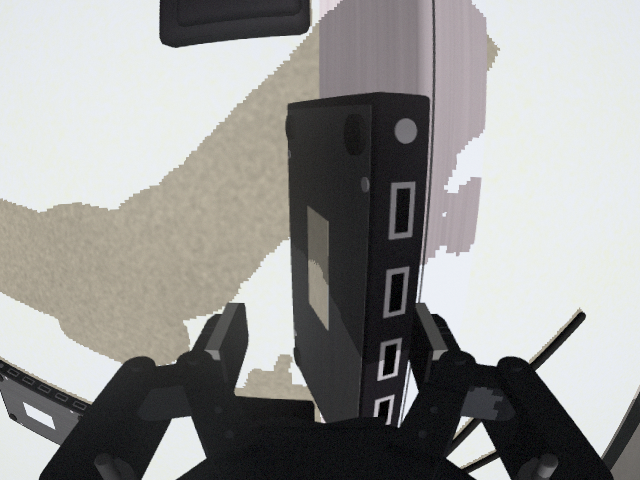

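View pics/ov20.png

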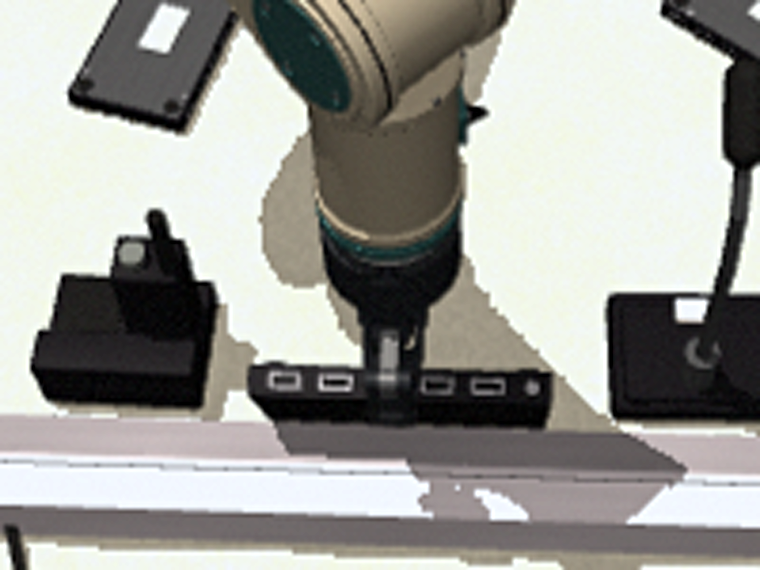

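Call:
{"op": "servo_tool", "data": {"rows": [{"dx": -0.003,"dy": 0,"dz": 0.008,"wx": 0,"wy": 0,"wz": 0,"fingers": 0.35},{"dx": -0.003,"dy": 0,"dz": 0.008,"wx": 0,"wy": 0,"wz": 0,"fingers": 0.5},{"dx": 0,"dy": 0,"dz": 0,"wx": 0,"wy": 0,"wz": 0,"fingers": 0.5}]}}

```text
clock: 20.6
eef_pos: [661.9, -26.8, 90.1]
tool_rot: [-2.893, 1.569, -2.94]
force: [0.4, 0.8, 0.7]
width: 43.0
```

```bash
python3 - <<'E'
from h import *
st(); save('wrist','w21'); st()
E
```

```text
t 20.6 p [661.9 -26.8  90.1] x [-0. -0. -1.] y [ 0.05  1.   -0.  ] z [ 1.   -0.05 -0.  ] F [0.4 0.8 0.7] w 43.0 q [ 0.51  1.02 -1.    1.58  0.94  1.09 -0.78]
t 20.65 p [661.4 -26.7  90. ] x [-0. -0. -1.] y [ 0.05  1.   -0.  ] z [ 1.   -0.05 -0.  ] F [ 0.5 -1.3 -0.6] w 42.7 q [ 0.51  1.02 -1.    1.58  0.94  1.09 -0.78]
```

View pics/w21.png

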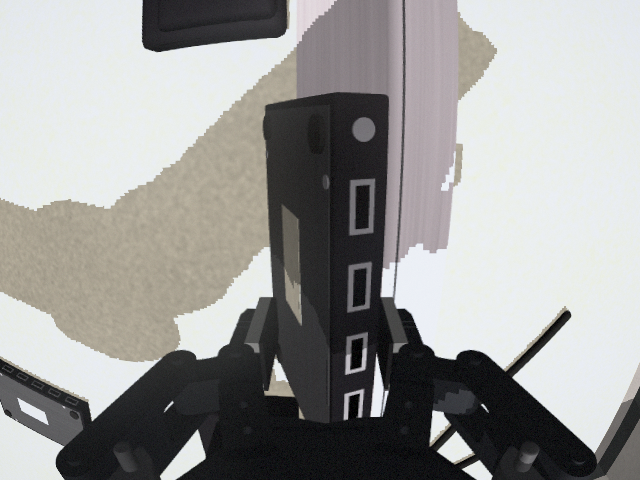

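Call:
{"op": "servo_tool", "data": {"rows": [{"dx": -0.003,"dy": 0,"dz": -0.011,"wx": 0,"wy": 0,"wz": 0,"fingers": 0.5},{"dx": -0.002,"dy": 0,"dz": -0.011,"wx": 0,"wy": 0,"wz": 0,"fingers": 0.5},{"dx": -0.002,"dy": 0,"dz": 0,"wx": 0,"wy": 0,"wz": 0,"fingers": 0.62},{"dx": 0,"dy": 0,"dz": -0.004,"wx": 0,"wy": 0,"wz": 0,"fingers": 0.62}]}}

```text
clock: 21.15
eef_pos: [641.5, -26.0, 95.5]
tool_rot: [-2.723, 1.569, -2.769]
force: [0.5, -0.5, -0.4]
width: 32.4
```

```bash
python3 - <<'E'
from h import *
st(); save('wrist','w22'); overlay('scene','ov22',[],(200,200,200,150),3.8); st()
E
```

```text
t 21.15 p [641.5 -26.   95.5] x [-0. -0. -1.] y [ 0.05  1.   -0.  ] z [ 1.   -0.05 -0.  ] F [ 0.5 -0.5 -0.4] w 32.4 q [ 0.53  0.99 -1.    1.63  0.94  1.07 -0.81]
t 21.25 p [641.  -26.   95.3] x [-0. -0. -1.] y [ 0.05  1.   -0.  ] z [ 1.   -0.05 -0.  ] F [-0.2  0.4 -0.1] w 32.2 q [ 0.53  0.99 -1.    1.63  0.94  1.07 -0.81]
```

View pics/w22.png

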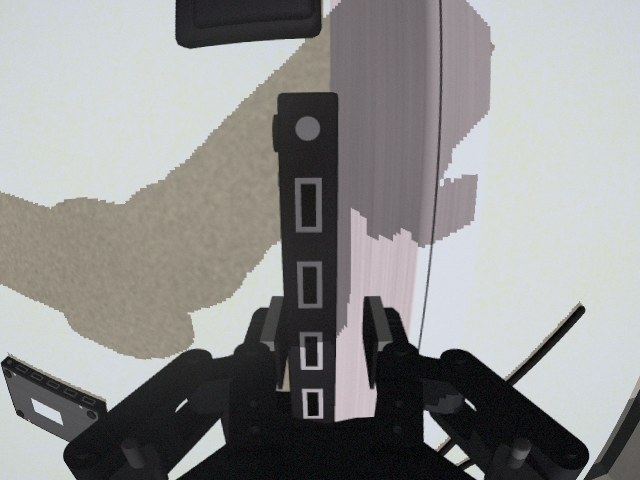

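View pics/ov22.png

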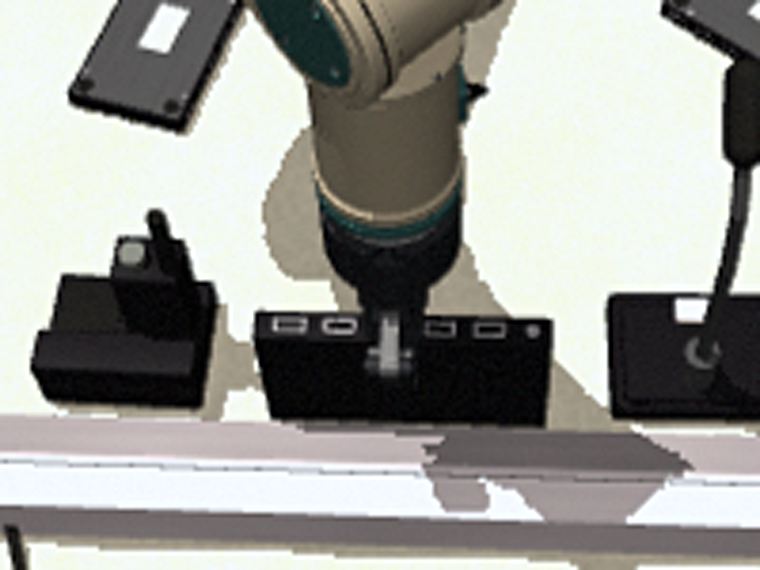

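Call:
{"op": "servo_tool", "data": {"rows": [{"dx": 0,"dy": 0,"dz": -0.007,"wx": 0,"wy": 0,"wz": 0,"fingers": 0.62},{"dx": 0.001,"dy": 0,"dz": -0.007,"wx": 0,"wy": 0,"wz": 0,"fingers": 0.62},{"dx": 0.001,"dy": 0,"dz": -0.007,"wx": 0,"wy": 0,"wz": 0,"fingers": 0.62},{"dx": 0.001,"dy": 0,"dz": -0.007,"wx": 0,"wy": 0,"wz": 0,"fingers": 0.62},{"dx": 0.001,"dy": 0,"dz": -0.006,"wx": 0,"wy": 0,"wz": 0,"fingers": 0.62}]}}

```text
clock: 21.88
eef_pos: [615.6, -24.8, 92.4]
tool_rot: [-2.802, 1.568, -2.849]
force: [-1.0, 0.6, 0.4]
width: 32.5
```

```bash
python3 - <<'E'
from h import *
st(); save('wrist','w23'); overlay('scene','ov23',[],(200,200,200,150),3.8); st()
E
```

```text
t 21.88 p [615.6 -24.8  92.4] x [-0. -0. -1.] y [ 0.05  1.   -0.  ] z [ 1.   -0.05 -0.  ] F [-1.   0.6  0.4] w 32.5 q [ 0.55  0.97 -1.    1.71  0.95  1.03 -0.85]
t 21.98 p [615.3 -24.8  92.3] x [-0. -0. -1.] y [ 0.05  1.   -0.  ] z [ 1.   -0.05 -0.  ] F [ 1.  -0.1 -0.2] w 32.2 q [ 0.55  0.97 -1.    1.71  0.95  1.03 -0.85]
```

View pics/w23.png

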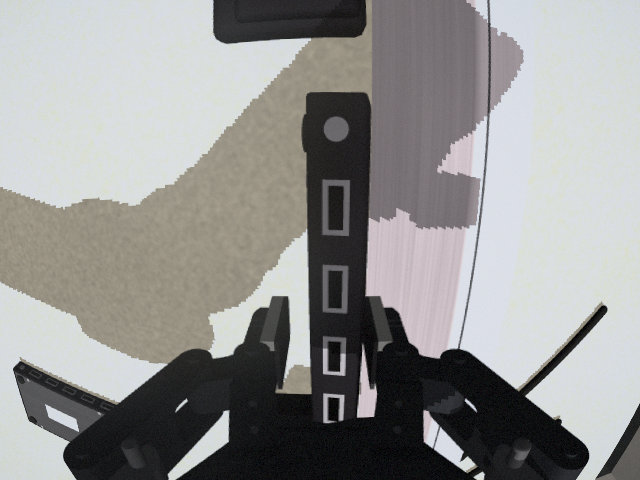

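View pics/ov23.png

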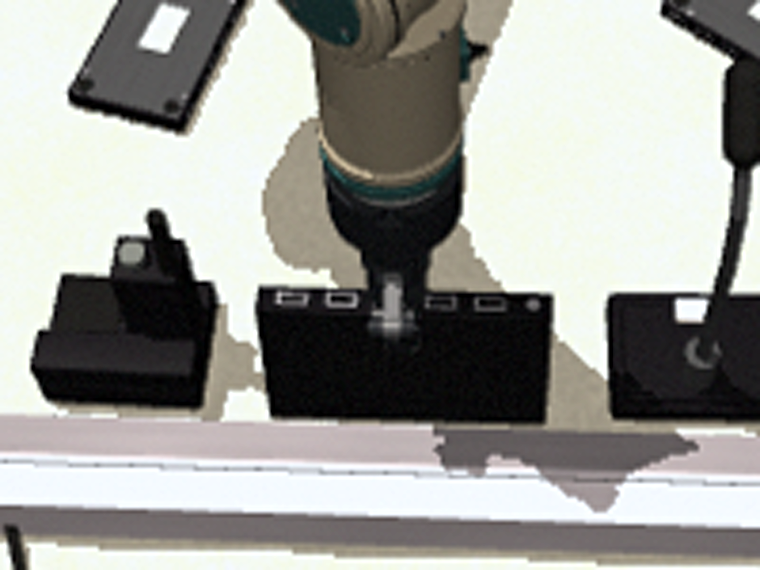

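Call:
{"op": "servo_tool", "data": {"rows": [{"dx": 0.001,"dy": 0,"dz": -0.006,"wx": 0,"wy": 0,"wz": 0,"fingers": 0.62},{"dx": 0.001,"dy": 0,"dz": -0.006,"wx": 0,"wy": 0,"wz": 0,"fingers": 0.62},{"dx": 0.001,"dy": 0,"dz": -0.003,"wx": 0,"wy": 0,"wz": 0,"fingers": 0.62}]}}

```text
clock: 22.35
eef_pos: [604.1, -24.2, 90.0]
tool_rot: [-2.859, 1.568, -2.905]
force: [-0.8, -1.0, -0.0]
width: 32.4
```

```bash
python3 - <<'E'
from h import *
st(); save('wrist','w24'); overlay('scene','ov24',[],(200,200,200,150),3.8); st()
E
```

```text
t 22.35 p [604.1 -24.2  90. ] x [-0. -0. -1.] y [ 0.05  1.   -0.  ] z [ 1.   -0.05 -0.  ] F [-0.8 -1.  -0. ] w 32.4 q [ 0.55  0.96 -1.    1.75  0.96  1.01 -0.87]
t 22.45 p [604.3 -24.2  90.1] x [-0. -0. -1.] y [ 0.05  1.   -0.  ] z [ 1.   -0.05 -0.  ] F [-0.6 -0.5  0.7] w 32.7 q [ 0.55  0.96 -1.    1.75  0.96  1.01 -0.87]
```

View pics/w24.png

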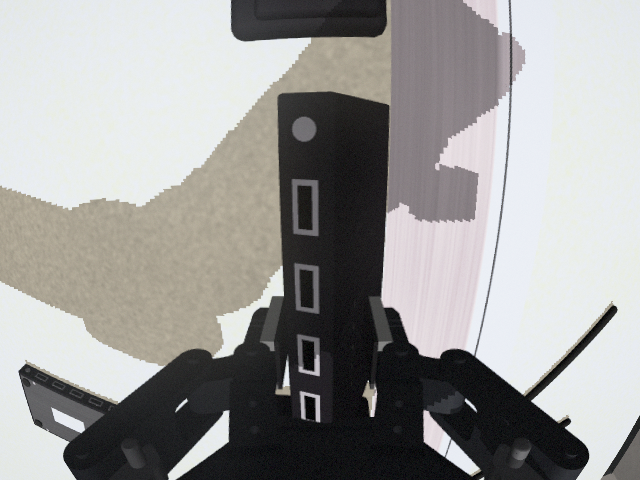

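View pics/ov24.png

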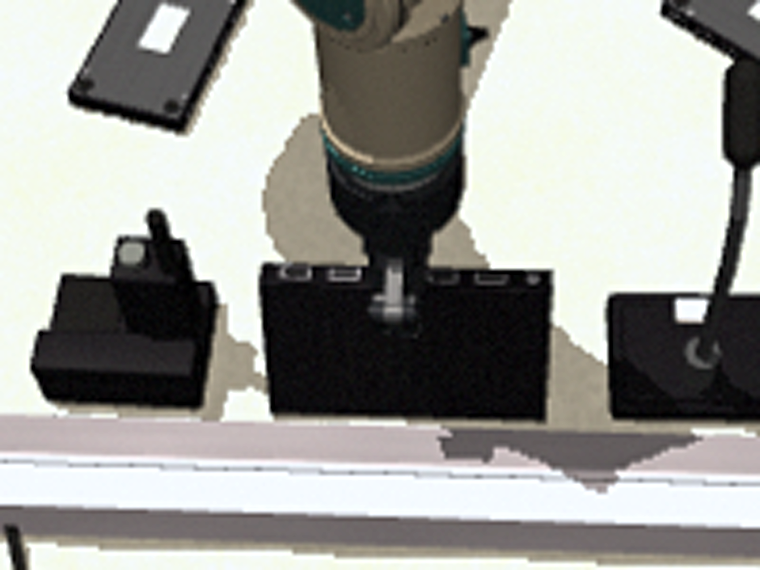

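Call:
{"op": "servo_tool", "data": {"rows": [{"dx": 0.003,"dy": 0,"dz": -0.001,"wx": 0,"wy": 0,"wz": 0,"fingers": 0.5},{"dx": 0.004,"dy": 0,"dz": -0.004,"wx": 0,"wy": 0,"wz": 0,"fingers": 0.4},{"dx": 0.004,"dy": 0,"dz": -0.003,"wx": 0,"wy": 0,"wz": 0,"fingers": 0.3}]}}

```text
clock: 22.82
eef_pos: [598.2, -24.0, 81.5]
tool_rot: [-2.867, 1.567, -2.914]
force: [-0.8, 0.0, 0.9]
width: 60.1
```

```bash
python3 - <<'E'
from h import *
st(); save('wrist','w25'); overlay('scene','ov25',[],(200,200,200,150),3.8); st()
E
```

```text
t 22.82 p [598.2 -24.   81.5] x [-0. -0. -1.] y [ 0.05  1.   -0.  ] z [ 1.   -0.05 -0.  ] F [-0.8  0.   0.9] w 60.1 q [ 0.55  0.97 -0.99  1.77  0.97  0.99 -0.89]
t 22.93 p [597.9 -23.9  81.4] x [-0. -0. -1.] y [ 0.05  1.   -0.  ] z [ 1.   -0.05 -0.  ] F [-1.1 -0.2  0.8] w 59.7 q [ 0.55  0.97 -0.99  1.77  0.97  0.99 -0.89]
```

View pics/w25.png

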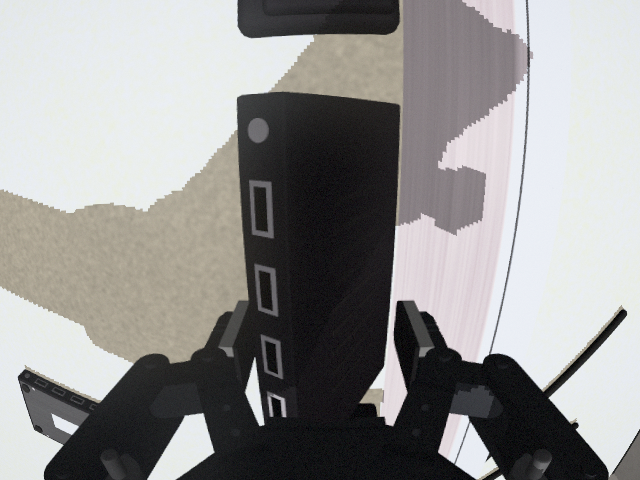

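View pics/ov25.png

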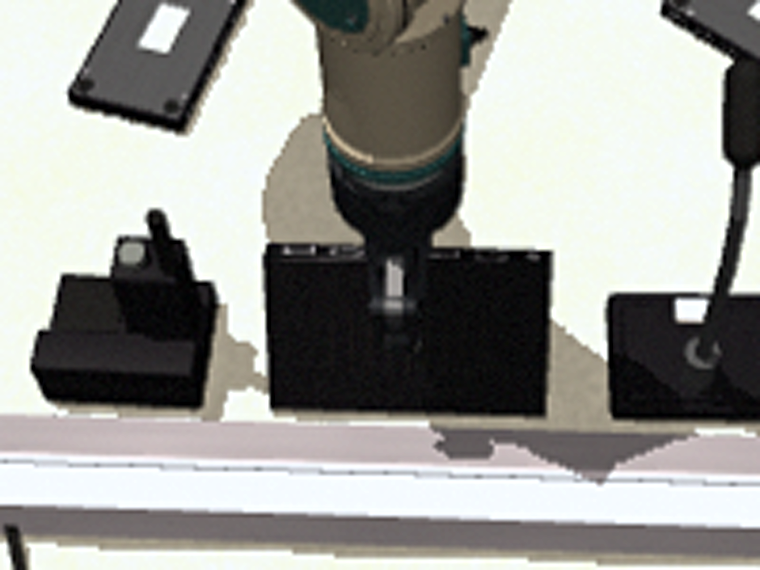

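Call:
{"op": "servo_tool", "data": {"rows": [{"dx": 0.009,"dy": 0,"dz": -0.005,"wx": 0,"wy": 0,"wz": 0,"fingers": 0.2},{"dx": 0.01,"dy": 0,"dz": -0.006,"wx": 0,"wy": 0,"wz": 0,"fingers": 0.12}]}}

```text
clock: 23.18
eef_pos: [589.6, -23.6, 67.2]
tool_rot: [-2.878, 1.567, -2.924]
force: [-4.8, 0.4, 3.9]
width: 75.4
```

```bash
python3 - <<'E'
from h import *
st(); save('wrist','w26'); overlay('scene','ov26',[],(200,200,200,150),3.8); st()
E
```

```text
t 23.18 p [589.6 -23.6  67.2] x [-0. -0. -1.] y [ 0.05  1.   -0.  ] z [ 1.   -0.05 -0.  ] F [-4.8  0.4  3.9] w 75.4 q [ 0.55  0.98 -0.98  1.8   1.    0.96 -0.92]
t 23.27 p [588.7 -23.6  66.5] x [-0.01 -0.   -1.  ] y [ 0.05  1.   -0.  ] z [ 1.   -0.05 -0.01] F [-2.6  0.2  1. ] w 75.1 q [ 0.55  0.98 -0.98  1.8   1.    0.96 -0.92]
```

View pics/w26.png

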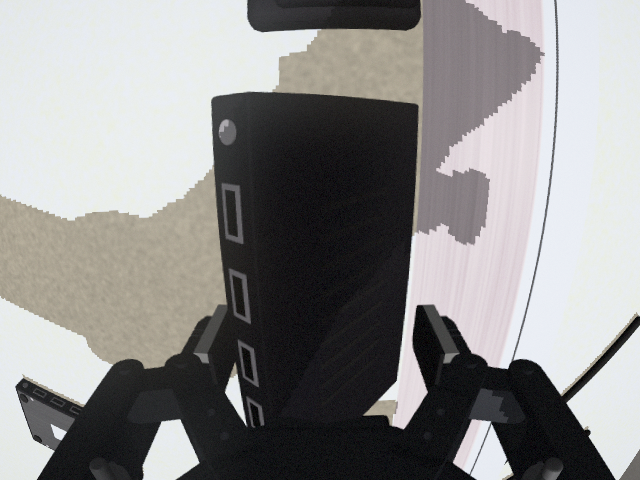

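View pics/ov26.png

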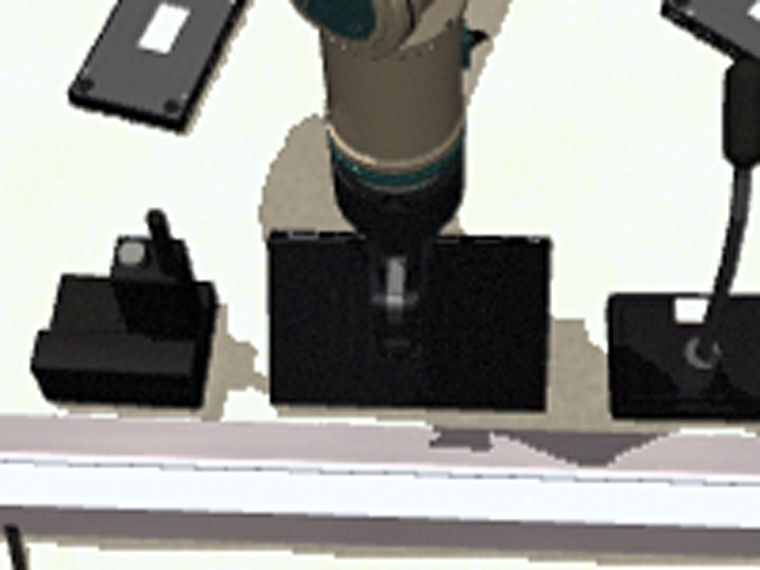

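Call:
{"op": "servo_tool", "data": {"rows": [{"dx": 0.01,"dy": 0,"dz": -0.007,"wx": 0,"wy": 0,"wz": 0,"fingers": 0.04},{"dx": 0.01,"dy": 0,"dz": -0.008,"wx": 0,"wy": 0,"wz": 0,"fingers": 0}]}}

```text
clock: 23.52
eef_pos: [578.7, -23.0, 52.1]
tool_rot: [-2.897, 1.568, -2.944]
force: [-2.5, -0.0, -0.6]
width: 85.6
```

```bash
python3 - <<'E'
from h import *
st(); save('wrist','w27'); overlay('scene','ov27',[],(200,200,200,150),3.8); st()
E
```

```text
t 23.52 p [578.7 -23.   52.1] x [-0. -0. -1.] y [ 0.05  1.   -0.  ] z [ 1.   -0.05 -0.  ] F [-2.5 -0.  -0.6] w 85.6 q [ 0.55  0.99 -0.96  1.84  1.03  0.92 -0.96]
t 23.62 p [577.6 -23.3  51.5] x [-0.01 -0.   -1.  ] y [ 0.05  1.   -0.  ] z [ 1.   -0.05 -0.01] F [-2.2  0.3  0.2] w 85.3 q [ 0.55  0.99 -0.96  1.84  1.03  0.92 -0.96]
```

View pics/w27.png

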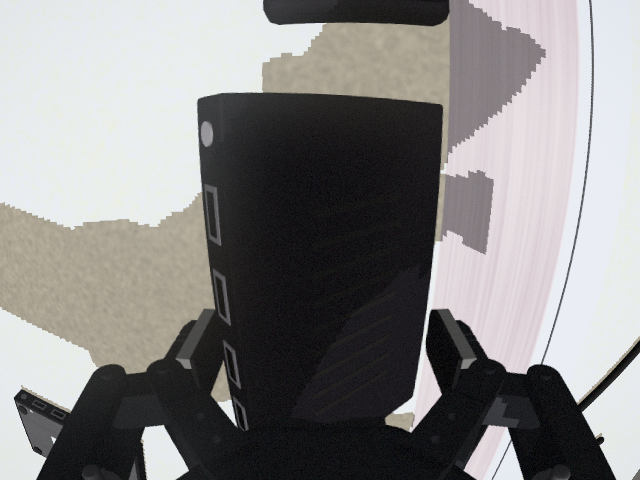

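View pics/ov27.png

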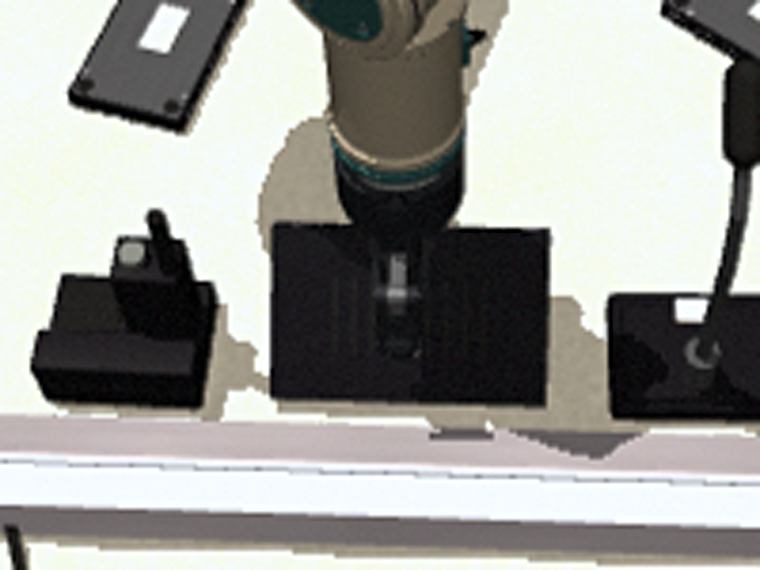

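```bash
python3 - <<'E'
from h import *
polys=[]
for b,col in ((48,(0,0,255)),(53,(0,255,0))):
    th=90+b; s,c=np.sin(np.radians(th)),np.cos(np.radians(th)); xr=-17+20*s; zr=-20*c
    polys.append((tilted(th,xr,zr)[0],col))
overlay('scene','ov28',polys,(200,200,200,150),3.8)
overlay('top','ov28t',polys,(240,150,200,150),3.8)
E
```

```text
(no output)
```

View pics/ov28.png

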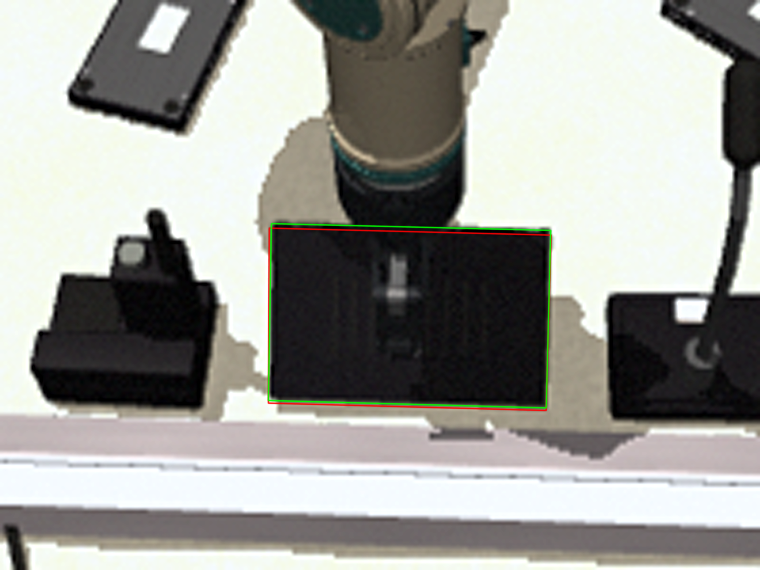

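View pics/ov28t.png

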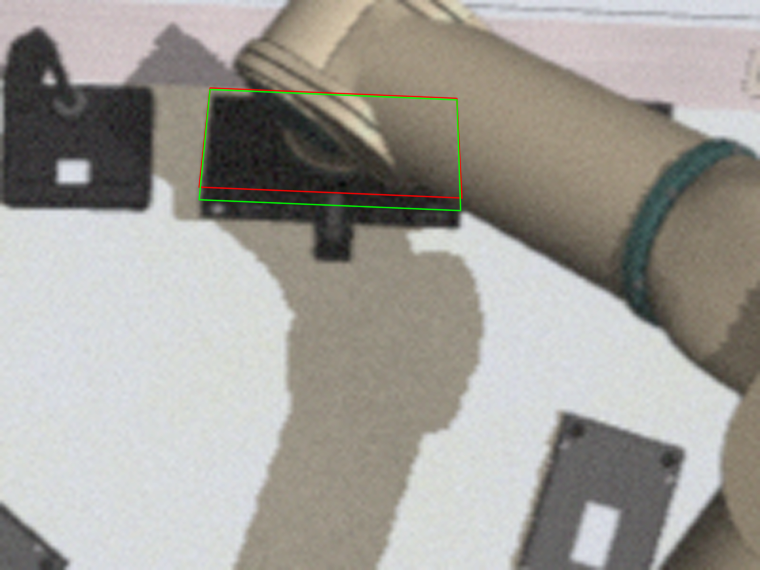

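Call:
{"op": "servo_tool", "data": {"rows": [{"dx": 0.01,"dy": 0,"dz": -0.004,"wx": 0,"wy": 0,"wz": 0,"fingers": 0},{"dx": 0.009,"dy": 0,"dz": -0.005,"wx": 0,"wy": 0,"wz": 0,"fingers": 0},{"dx": 0.007,"dy": 0,"dz": -0.004,"wx": 0,"wy": 0,"wz": 0,"fingers": 0},{"dx": 0.006,"dy": 0,"dz": -0.004,"wx": 0,"wy": 0,"wz": 0,"fingers": 0}]}}

```text
clock: 24.22
eef_pos: [566.4, -22.5, 28.3]
tool_rot: [-2.827, 1.569, -2.873]
force: [-1.2, -0.4, -1.6]
width: 85.7
```

```bash
python3 - <<'E'
from h import *
st(); save('wrist','w29')
polys=[]
for b,col in ((58,(0,0,255)),(64,(0,255,0))):
    th=90+b; s,c=np.sin(np.radians(th)),np.cos(np.radians(th)); xr=-17+20*s; zr=-20*c
    polys.append((tilted(th,xr,zr)[0],col))
overlay('scene','ov29',polys,(200,200,200,150),3.8); st()
E
```

```text
t 24.23 p [566.4 -22.5  28.3] x [-0. -0. -1.] y [ 0.05  1.   -0.  ] z [ 1.   -0.05 -0.  ] F [-1.2 -0.4 -1.6] w 85.7 q [ 0.54  1.01 -0.93  1.88  1.08  0.87 -1.01]
t 24.32 p [565.7 -22.7  28.1] x [-0. -0. -1.] y [ 0.05  1.   -0.  ] z [ 1.   -0.05 -0.  ] F [-3.   0.2 -0. ] w 85.5 q [ 0.54  1.01 -0.93  1.88  1.08  0.87 -1.01]
```

View pics/w29.png

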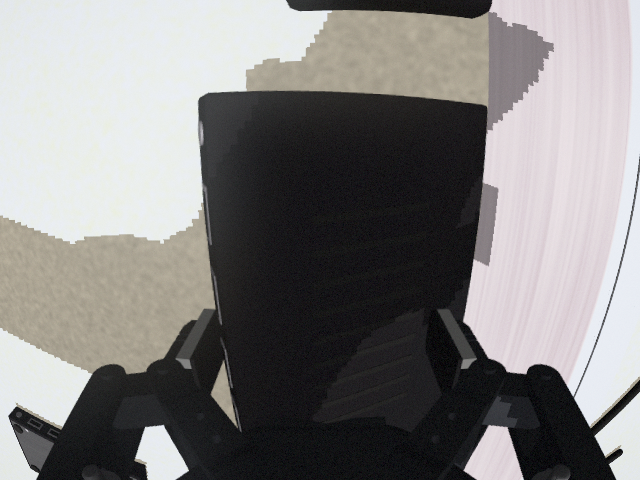

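View pics/ov29.png

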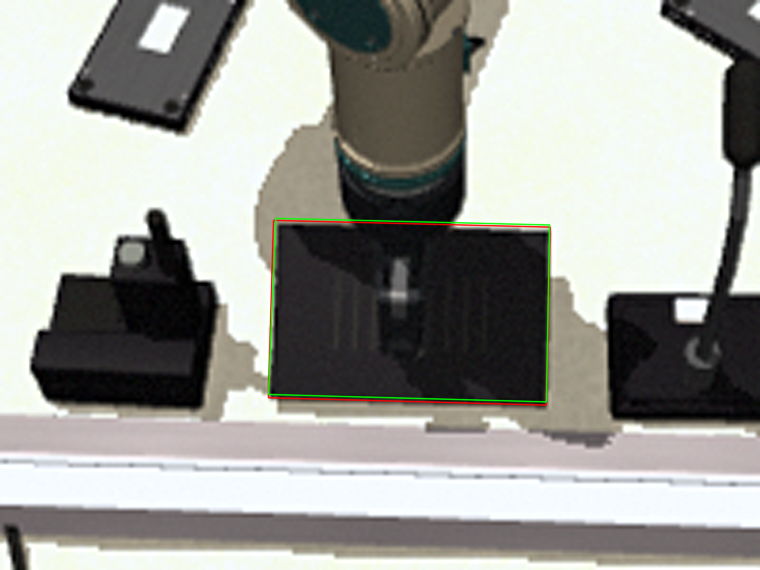

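Call:
{"op": "servo_tool", "data": {"rows": [{"dx": 0.004,"dy": 0,"dz": -0.002,"wx": 0,"wy": 0,"wz": 0,"fingers": 0},{"dx": 0.004,"dy": 0,"dz": -0.002,"wx": 0,"wy": 0,"wz": 0,"fingers": 0},{"dx": 0.004,"dy": 0,"dz": -0.002,"wx": 0,"wy": 0,"wz": 0,"fingers": 0}]}}

```text
clock: 24.7
eef_pos: [561.9, -22.3, 19.6]
tool_rot: [-2.805, 1.568, -2.851]
force: [-2.3, -0.4, -1.4]
width: 85.3
```

```bash
python3 - <<'E'
from h import *
st(); save('wrist','w30');st()
polys=[]
for b,col in ((64,(0,0,255)),(70,(0,255,0))):
    th=90+b; s,c=np.sin(np.radians(th)),np.cos(np.radians(th)); xr=-17+20*s; zr=-20*c
    L,B=tilted(th,xr,zr); polys+=[(L,col),(B,col)]
overlay('wrist','ov30w',polys,(100,50,480,380),1.6)
E
```

```text
t 24.7 p [561.9 -22.3  19.6] x [-0. -0. -1.] y [ 0.05  1.   -0.  ] z [ 1.   -0.05 -0.  ] F [-2.3 -0.4 -1.4] w 85.3 q [ 0.53  1.01 -0.92  1.89  1.1   0.86 -1.03]
t 24.75 p [561.3 -22.4  19.2] x [-0. -0. -1.] y [ 0.05  1.   -0.  ] z [ 1.   -0.05 -0.  ] F [-3.1  0.3 -2.4] w 85.2 q [ 0.53  1.02 -0.92  1.89  1.1   0.86 -1.03]
```

View pics/ov30w.png

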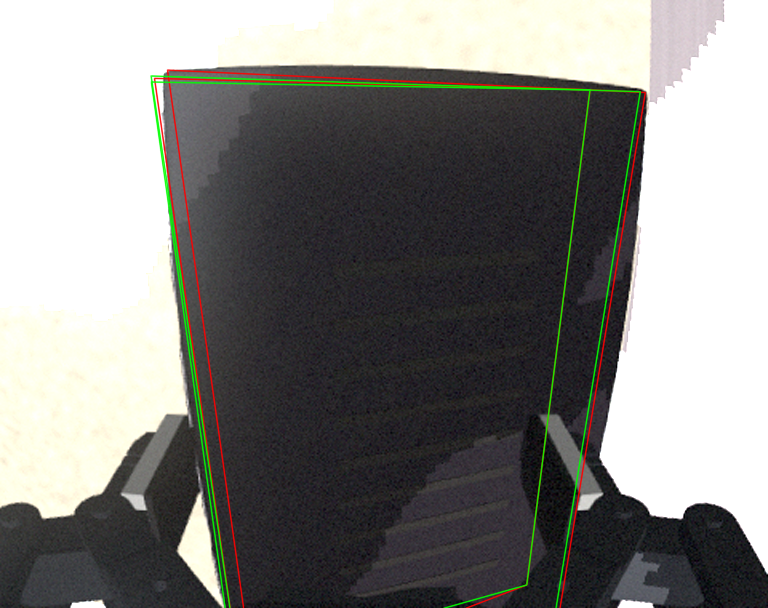

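```bash
python3 - <<'E'
from h import *
from scipy.optimize import least_squares
s,p,R=cur(); N=p[0]-s['width']/2; print(N)
im=cv2.imread('pics/w30.png'); cv2.imwrite('pics/c30.png',cv2.resize(im[60:200,150:290],None,fx=4,fy=4,interpolation=cv2.INTER_CUBIC)*2)
inf=ctrl.camera_info('wrist')
for dn in (-3,0,3):
  def f(v):
    ph=np.radians(v[0]); X=[N+dn+20*np.sin(ph)+ (v[1]+22)*.044,v[1],115*np.sin(ph)+20*np.cos(ph)]
    return proj('wrist',X,inf)-np.array([203,93.7])
  r=least_squares(f,[20,66]); print(dn,r.x,115*np.sin(np.radians(r.x[0])), 'P',N+dn+115*np.cos(np.radians(r.x[0])))
E
```

```text
518.6917786117658
-3 [ 2.92373179 74.4707394 ] 5.865759365247413 P 630.5420849547138
0 [12.58677193 72.7835717 ] 25.060561071807694 P 630.9279950428546
3 [23.42834376 71.0284054 ] 45.72421250743522 P 627.2109540756354
```

View pics/c30.png

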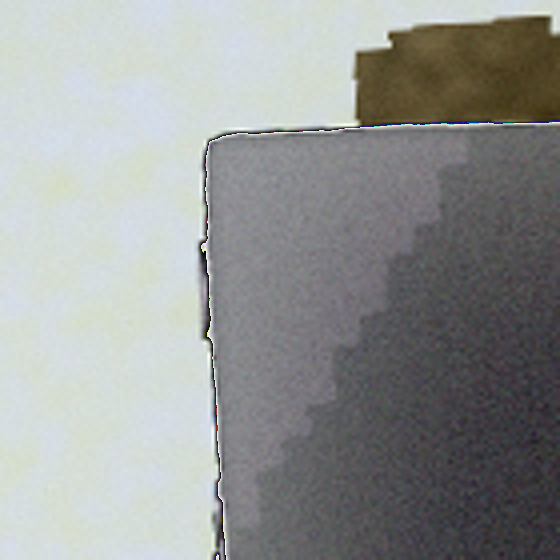

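```bash
python3 - <<'E'
from h import *
overlay('top','t31',[],(270,160,120,90),6); overlay('scene','s31',[],(250,240,120,80),6)
st()
E
```

```text
t 24.9 p [561.7 -22.3  19.7] x [-0. -0. -1.] y [ 0.05  1.   -0.  ] z [ 1.   -0.05 -0.  ] F [-0.9 -0.7 -0.9] w 85.5 q [ 0.53  1.01 -0.92  1.89  1.1   0.86 -1.03]
```

View pics/t31.png

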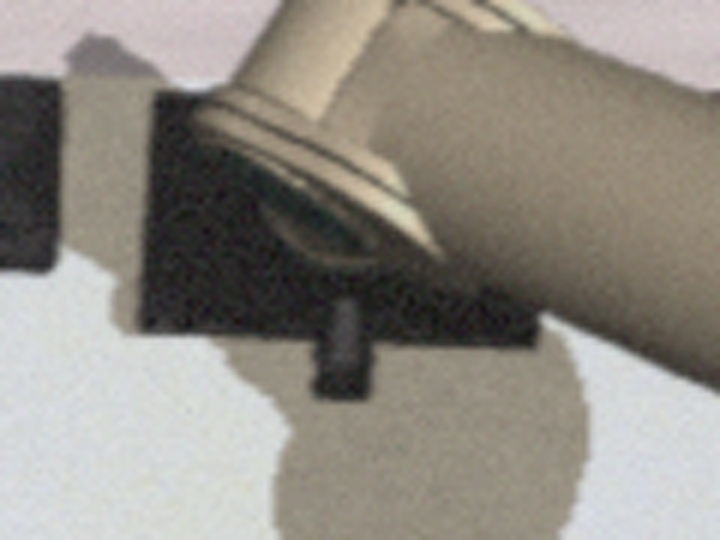

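View pics/s31.png

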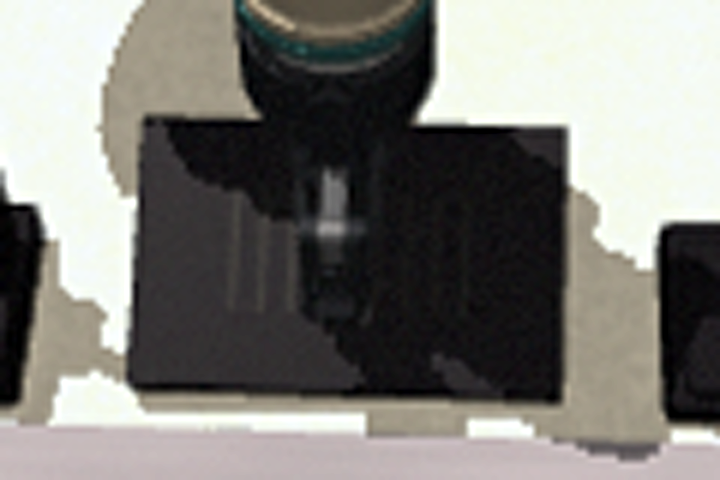

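```bash
python3 - <<'E'
from h import *
from scipy.optimize import least_squares
st_,si=ctrl.camera_info('top'),ctrl.camera_info('scene')
for tp,sp,y0 in (((293.3,215),(344.7,261.3),66),((359.5,217.5),(274.5,259.5),-114)):
  def f(v):
    N,ph,y=v; ph=np.radians(ph)
    b=[N,y,115*np.sin(ph)]; l=[N+20*np.sin(ph),y,115*np.sin(ph)+20*np.cos(ph)]
    return np.r_[proj('top',b,st_)-tp, proj('scene',l,si)-sp]
  r=least_squares(f,[519,20,y0]); print(r.x.round(1),'P',(r.x[0]+115*np.cos(np.radians(r.x[1]))).round(1),'res',r.fun.round(1),'h',115*np.sin(np.radians(r.x[1])))
E
```

```text
[523.7  12.1  71.6] P 636.2 res [-0.9 -0.  -0.9  0. ] h 24.077119602615916
[ 516.1   12.6 -108.1] P 628.3 res [-1.2  0.1 -1.2  0. ] h 25.11669697653593
```

Call:
{"op": "servo_tool", "data": {"rows": [{"dx": 0.002,"dy": 0,"dz": -0.003,"wx": 0,"wy": 0,"wz": 0,"fingers": 0},{"dx": 0.002,"dy": 0,"dz": -0.003,"wx": 0,"wy": 0,"wz": 0,"fingers": 0}]}}

```text
clock: 25.15
eef_pos: [558.2, -21.9, 17.1]
tool_rot: [-2.694, 1.57, -2.74]
force: [-0.3, -0.4, -0.5]
width: 85.3
```

```bash
python3 - <<'E'
from h import *
overlay('top','t32',[],(270,160,120,90),6); save('wrist','w32')
st()
E
```

```text
t 25.25 p [557.8 -22.   17. ] x [-0. -0. -1.] y [ 0.05  1.   -0.  ] z [ 1.   -0.05 -0.  ] F [ 0.2  0.7 -0.1] w 85.4 q [ 0.53  1.01 -0.91  1.9   1.11  0.85 -1.05]
```

View pics/t32.png

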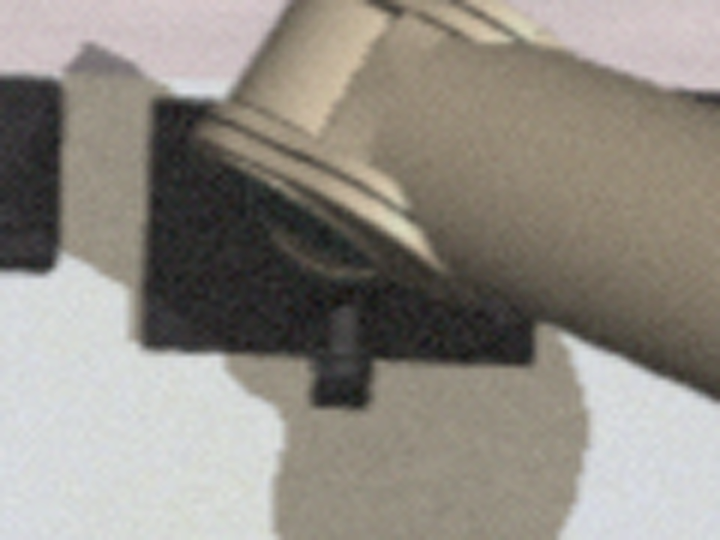

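View pics/w32.png

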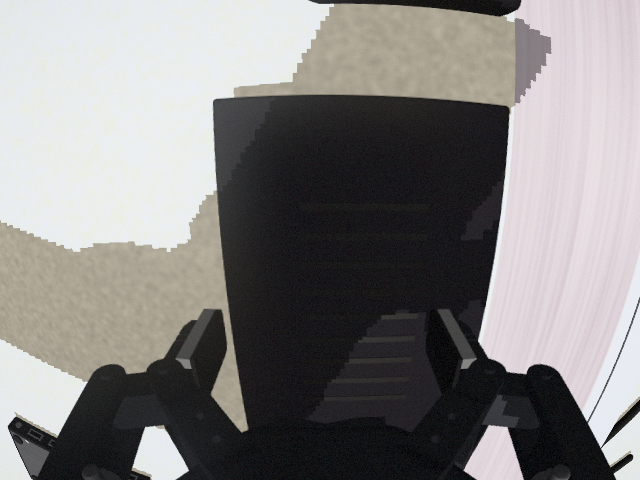

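Call:
{"op": "servo_tool", "data": {"rows": [{"dx": -0.04,"dy": 0,"dz": 0,"wx": 0,"wy": 0,"wz": 0,"fingers": 0},{"dx": -0.07,"dy": 0,"dz": 0,"wx": 0,"wy": 0,"wz": 0,"fingers": 0},{"dx": -0.04,"dy": 0,"dz": -0.04,"wx": 0.9,"wy": 0,"wz": 0,"fingers": 0},{"dx": 0,"dy": 0,"dz": -0.05,"wx": 0.9,"wy": 0,"wz": 0,"fingers": 0}]}}

```text
clock: 25.75
eef_pos: [492.5, -14.6, 131.9]
tool_rot: [0.336, 1.567, 0.097]
force: [-0.6, 0.2, -0.3]
width: 85.1
```

```bash
python3 - <<'E'
from h import *
st();overlay('scene','s33',[(box(*T,0,0,-375,375,0),(0,255,0))],(170,180,280,180),2.8); find('scene',22.5,(580,-20));st()
plan([478,-23,110],toolR(-92.5),14)
E
```

```text
t 25.75 p [492.5 -14.6 131.9] x [ 0.  0. -1.] y [0.24 0.97 0.  ] z [ 0.97 -0.24  0.  ] F [-0.6  0.2 -0.3] w 85.1 q [ 0.62  0.77 -1.03  2.03  0.9   0.87 -1.17]
0.96 [580.7 -19.2] yaw -2.7 [123. 180.]
0.86 [ 341.9 -206. ] yaw 72.5 [ 96. 148.]
0.82 [326.7 246.9] yaw -40.7 [101. 143.]
t 25.85 p [487.3 -15.4 130.3] x [-0. -0. -1.] y [ 0.23  0.97 -0.  ] z [ 0.97 -0.23 -0.  ] F [ 1.1 -0.3  0.6] w 85.7 q [ 0.62  0.77 -1.03  2.04  0.9   0.87 -1.16]
now [487.3 -15.4 130.3] turn deg 79.2 dist 23.6
[{"dx": 0.002, "dy": -0.001, "dz": -0.001, "wx": 0.942, "wy": 0, "wz": 0.004, "fingers": 0}, {"dx": 0.002, "dy": -0.001, "dz": -0.001, "wx": 0.942, "wy": 0, "wz": 0.004, "fingers": 0}, {"dx": 0.002, "dy": -0.001, "dz": -0.001, "wx": 0.942, "wy": 0, "wz": 0.004, "fingers": 0}, {"dx": 0.002, "dy": -0.001, "dz": 0, "wx": 0.942, "wy": 0, "wz": 0.004, "fingers": 0}, {"dx": 0.002, "dy": -0.001, "dz": 0, "wx": 0.942, "wy": 0, "wz": 0.004, "fingers": 0}, {"dx": 0.002, "dy": -0.001, "dz": 0, "wx": 0.942, "wy": 0, "wz": 0.004, "fingers": 0}, {"dx": 0.002, "dy": -0.001, "dz": 0, "wx": 0.942, "wy": 0, "wz": 0.004, "fingers": 0}, {"dx": 0.002, "dy": -0.001, "dz": 0, "wx": 0.942, "wy": 0, "wz": 0.004, "fingers": 0}, {"dx": 0.002, "dy": -0.001, "dz": 0, "wx": 0.942, "wy": 0, "wz": 0.004, "fingers": 0}, {"dx": 0.002, "dy": -0.001, "dz": 0, "wx": 0.942, "wy": 0, "wz": 0.004, "fingers": 0}, {"dx": 0.002, "dy": -0.001, "dz": 0, "wx": 0.942, "wy": 0, "wz": 0.004, "fingers": 0}, {"dx": 0.002, "dy": -0.001, "dz": 0, "wx": 0.942, "wy": 0, "wz": 0.004, "fingers": 0}, {"dx": 0.002, "dy": -0.001, "dz": 0.001, "wx": 0.942, "wy": 0, "wz": 0.004, "fingers": 0}, {"dx": 0.002, "dy": -0.001, "dz": 0.001, "wx": 0.942, "wy": 0, "wz": 0.004, "fingers": 0}]
```

View pics/s33.png

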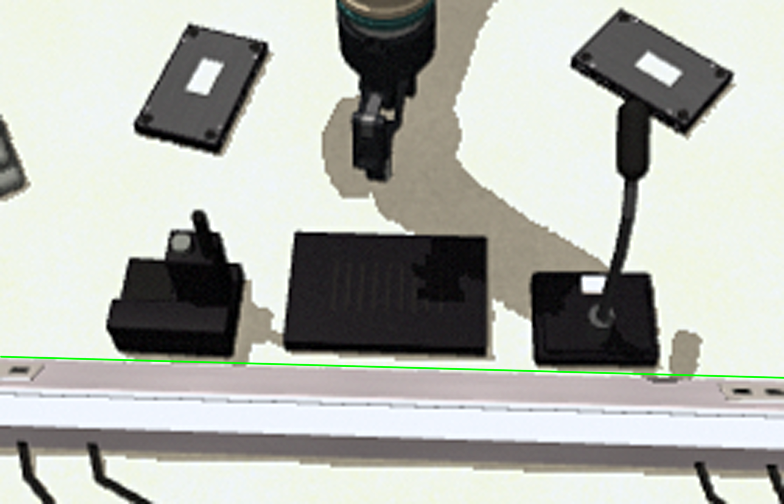

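Call:
{"op": "servo_tool", "data": {"rows": [{"dx": 0.002,"dy": -0.001,"dz": -0.001,"wx": 0.942,"wy": 0,"wz": 0,"fingers": 0},{"dx": 0.002,"dy": -0.001,"dz": -0.001,"wx": 0.942,"wy": 0,"wz": 0,"fingers": 0},{"dx": 0.002,"dy": -0.001,"dz": -0.001,"wx": 0.942,"wy": 0,"wz": 0,"fingers": 0},{"dx": 0.002,"dy": 0,"dz": 0,"wx": 0.942,"wy": 0,"wz": 0,"fingers": 0},{"dx": 0.002,"dy": 0,"dz": 0,"wx": 0.942,"wy": 0,"wz": 0,"fingers": 0}]}}

```text
clock: 26.48
eef_pos: [488.7, -16.7, 122.1]
tool_rot: [-2.08, 1.57, -2.81]
force: [-0.2, -0.4, -0.2]
width: 85.3
```

Call:
{"op": "servo_tool", "data": {"rows": [{"dx": 0.002,"dy": 0,"dz": 0,"wx": 0.942,"wy": 0,"wz": 0,"fingers": 0},{"dx": 0.002,"dy": 0,"dz": 0,"wx": 0.942,"wy": 0,"wz": 0,"fingers": 0},{"dx": 0.002,"dy": 0,"dz": 0,"wx": 0.942,"wy": 0,"wz": 0,"fingers": 0},{"dx": 0.002,"dy": 0,"dz": 0,"wx": 0.942,"wy": 0,"wz": 0,"fingers": 0},{"dx": 0.002,"dy": 0,"dz": 0,"wx": 0.942,"wy": 0,"wz": 0,"fingers": 0}]}}

```text
clock: 27.1
eef_pos: [488.8, -16.6, 114.5]
tool_rot: [-1.553, 1.57, -2.777]
force: [-0.4, -0.0, 0.3]
width: 85.4
```

Call:
{"op": "servo_tool", "data": {"rows": [{"dx": 0.002,"dy": 0,"dz": 0,"wx": 0.942,"wy": 0,"wz": 0,"fingers": 0},{"dx": 0.002,"dy": 0,"dz": 0,"wx": 0.942,"wy": 0,"wz": 0,"fingers": 0},{"dx": 0.002,"dy": 0,"dz": 0,"wx": 0.942,"wy": 0,"wz": 0,"fingers": 0},{"dx": 0.002,"dy": 0,"dz": 0,"wx": 0.942,"wy": 0,"wz": 0,"fingers": 0}]}}

```text
clock: 27.6
eef_pos: [488.7, -16.6, 108.5]
tool_rot: [-1.186, 1.57, -2.804]
force: [-0.7, 0.1, -0.3]
width: 85.4
```

```bash
python3 - <<'E'
from h import *
save('top','t34');find('top',22.5,(580,-20)); save('wrist','w34');st()
plan([484,-18,-4],toolR(-92.5,0),5)
E
```

```text
0.67 [588.   51.9] yaw 55.7 [ 65. 132.]
0.51 [ 288.4 -158. ] yaw 70.8 [17. 36.]
0.82 [311.  246.7] yaw -41.1 [ 91. 142.]
t 27.75 p [488.4 -16.6 108.6] x [-0. -0. -1.] y [ 1.   -0.04 -0.  ] z [-0.04 -1.    0.  ] F [-0.7  0.2 -0. ] w 85.1 q [ 0.4   0.67 -0.64  2.06  0.69  0.63 -2.32]
now [488.4 -16.6 108.6] turn deg 0.1 dist 112.6
[{"dx": 0.03, "dy": -0.001, "dz": 0, "wx": 0.002, "wy": 0.002, "wz": 0.003, "fingers": 0}, {"dx": 0.03, "dy": -0.001, "dz": 0, "wx": 0.002, "wy": 0.002, "wz": 0.003, "fingers": 0}, {"dx": 0.03, "dy": -0.001, "dz": 0, "wx": 0.002, "wy": 0.002, "wz": 0.003, "fingers": 0}, {"dx": 0.03, "dy": -0.001, "dz": 0, "wx": 0.002, "wy": 0.002, "wz": 0.003, "fingers": 0}, {"dx": 0.03, "dy": -0.001, "dz": 0, "wx": 0.002, "wy": 0.002, "wz": 0.003, "fingers": 0}]
```

View pics/w34.png

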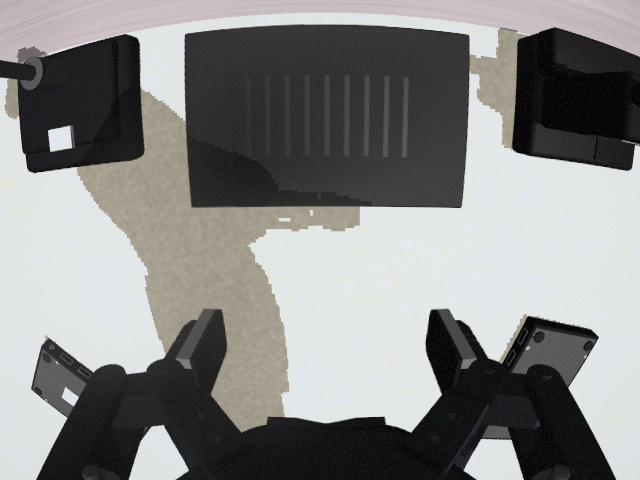

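View pics/t34.png

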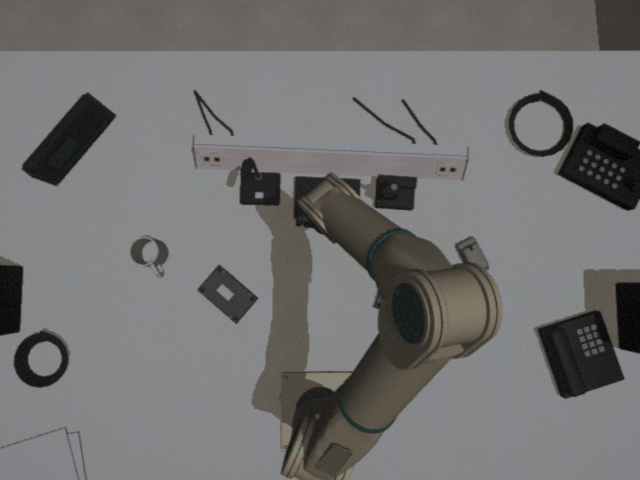

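Call:
{"op": "servo_tool", "data": {"rows": [{"dx": 0.03,"dy": -0.001,"dz": 0,"wx": 0,"wy": 0,"wz": 0,"fingers": 0},{"dx": 0.03,"dy": -0.001,"dz": 0,"wx": 0,"wy": 0,"wz": 0,"fingers": 0},{"dx": 0.03,"dy": -0.001,"dz": 0,"wx": 0,"wy": 0,"wz": 0,"fingers": 0},{"dx": 0.03,"dy": -0.001,"dz": 0,"wx": 0,"wy": 0,"wz": 0,"fingers": 0},{"dx": 0.029,"dy": -0.001,"dz": 0,"wx": 0,"wy": 0,"wz": 0,"fingers": 0}]}}

```text
clock: 28.38
eef_pos: [484.3, -16.5, -4.1]
tool_rot: [-1.485, 1.569, -3.098]
force: [0.4, 0.7, 0.2]
width: 85.4
```

```bash
python3 - <<'E'
from h import *
save('wrist','w35');st()
E
```

```text
t 28.43 p [482.8 -16.5  -6. ] x [-0.01 -0.   -1.  ] y [ 1.   -0.04 -0.01] z [-0.04 -1.    0.  ] F [-0.   0.2 -1.2] w 85.3 q [ 0.24  0.85 -0.39  2.12  0.93  0.36 -2.55]
```

View pics/w35.png

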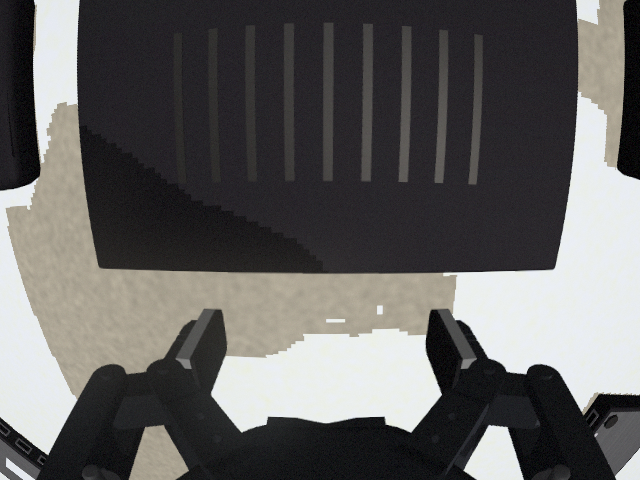

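Call:
{"op": "servo_tool", "data": {"rows": [{"dx": 0,"dy": 0.01,"dz": 0,"wx": 0,"wy": 0,"wz": 0,"fingers": 0},{"dx": 0,"dy": 0.01,"dz": 0,"wx": 0,"wy": 0,"wz": 0,"fingers": 0},{"dx": 0,"dy": 0.008,"dz": 0,"wx": 0,"wy": 0,"wz": 0,"fingers": 0},{"dx": 0,"dy": 0.006,"dz": 0,"wx": 0,"wy": 0,"wz": 0,"fingers": 0}]}}

```text
clock: 28.92
eef_pos: [507.4, -18.2, -3.0]
tool_rot: [-1.26, 1.565, -2.876]
force: [-6.7, 1.4, 5.2]
width: 85.7
```

```bash
python3 - <<'E'
from h import *
st();save('wrist','w36');overlay('scene','s36',[],(220,230,180,130),4.2)
st()
E
```

```text
t 28.93 p [507.4 -18.2  -3. ] x [-0.01 -0.   -1.  ] y [ 1.   -0.05 -0.01] z [-0.05 -1.    0.  ] F [-6.7  1.4  5.2] w 85.7 q [ 0.27  0.86 -0.44  2.05  0.89  0.44 -2.49]
t 29.02 p [508.1 -18.1  -3.1] x [-0. -0. -1.] y [ 1.   -0.05 -0.  ] z [-0.05 -1.    0.  ] F [-4.1  1.   4.2] w 85.7 q [ 0.27  0.86 -0.44  2.05  0.89  0.43 -2.49]
```

View pics/s36.png

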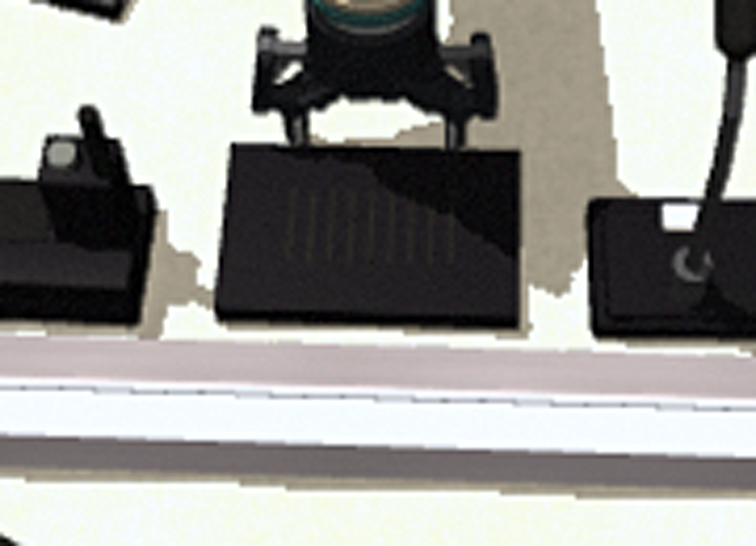

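Call:
{"op": "servo_tool", "data": {"rows": [{"dx": 0,"dy": 0.004,"dz": 0,"wx": 0,"wy": 0,"wz": 0,"fingers": 0},{"dx": 0,"dy": 0.004,"dz": 0,"wx": 0,"wy": 0,"wz": 0,"fingers": 0}]}}

```text
clock: 29.28
eef_pos: [513.1, -18.5, -3.2]
tool_rot: [-1.217, 1.565, -2.833]
force: [-6.0, -0.3, 4.5]
width: 85.5
```

Call:
{"op": "servo_tool", "data": {"rows": [{"dx": 0,"dy": 0.003,"dz": 0,"wx": 0,"wy": 0,"wz": 0,"fingers": 0}]}}

```text
clock: 29.4
eef_pos: [515.4, -18.6, -3.2]
tool_rot: [-1.213, 1.565, -2.829]
force: [-6.4, 0.7, 5.7]
width: 85.4
```

Call:
{"op": "servo_tool", "data": {"rows": [{"dx": 0,"dy": 0.002,"dz": 0,"wx": 0,"wy": 0,"wz": 0,"fingers": 0}]}}

```text
clock: 29.52
eef_pos: [516.9, -18.7, -3.2]
tool_rot: [-1.218, 1.565, -2.833]
force: [-6.8, 0.5, 6.2]
width: 85.4
```

```bash
python3 - <<'E'
from h import *
st();overlay('scene','s37',[],(220,230,180,130),4.2)
st()
E
```

```text
t 29.52 p [516.9 -18.7  -3.2] x [-0.01 -0.   -1.  ] y [ 1.   -0.04 -0.01] z [-0.04 -1.    0.  ] F [-6.8  0.5  6.2] w 85.4 q [ 0.28  0.87 -0.46  2.02  0.87  0.46 -2.47]
t 29.57 p [517.3 -18.7  -3.2] x [-0.01 -0.   -1.  ] y [ 1.   -0.04 -0.01] z [-0.04 -1.    0.  ] F [-4.7  0.3  3.7] w 85.2 q [ 0.28  0.87 -0.46  2.02  0.87  0.46 -2.47]
```

View pics/s37.png

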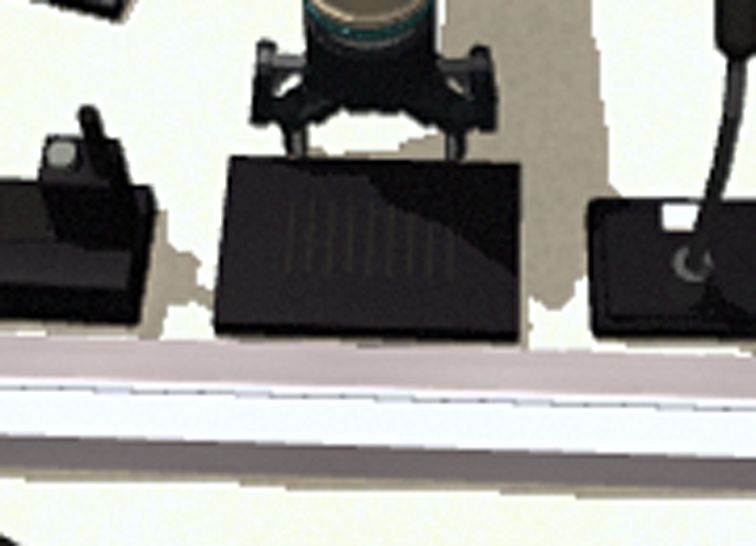

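Call:
{"op": "servo_tool", "data": {"rows": [{"dx": 0,"dy": 0.003,"dz": 0,"wx": 0,"wy": 0,"wz": 0,"fingers": 0}]}}

```text
clock: 29.7
eef_pos: [519.0, -18.8, -3.3]
tool_rot: [-1.214, 1.565, -2.83]
force: [-6.1, -0.3, 4.3]
width: 85.4
```

Call:
{"op": "servo_tool", "data": {"rows": [{"dx": 0,"dy": 0.002,"dz": 0,"wx": 0,"wy": 0,"wz": 0,"fingers": 0}]}}

```text
clock: 29.82
eef_pos: [520.6, -18.8, -3.3]
tool_rot: [-1.227, 1.565, -2.843]
force: [-8.5, 0.9, 6.8]
width: 85.7
```

```bash
python3 - <<'E'
from h import *
st();overlay('scene','s38',[],(220,230,180,130),4.2)
st()
E
```

```text
t 29.82 p [520.6 -18.8  -3.3] x [-0.01 -0.   -1.  ] y [ 1.   -0.04 -0.01] z [-0.04 -1.    0.  ] F [-8.5  0.9  6.8] w 85.7 q [ 0.28  0.88 -0.46  2.01  0.87  0.47 -2.46]
t 29.88 p [520.6 -18.8  -3.3] x [-0.01 -0.   -1.  ] y [ 1.   -0.05 -0.01] z [-0.05 -1.    0.  ] F [-6.1  0.4  4.6] w 85.3 q [ 0.28  0.88 -0.46  2.01  0.87  0.47 -2.46]
```

View pics/s38.png

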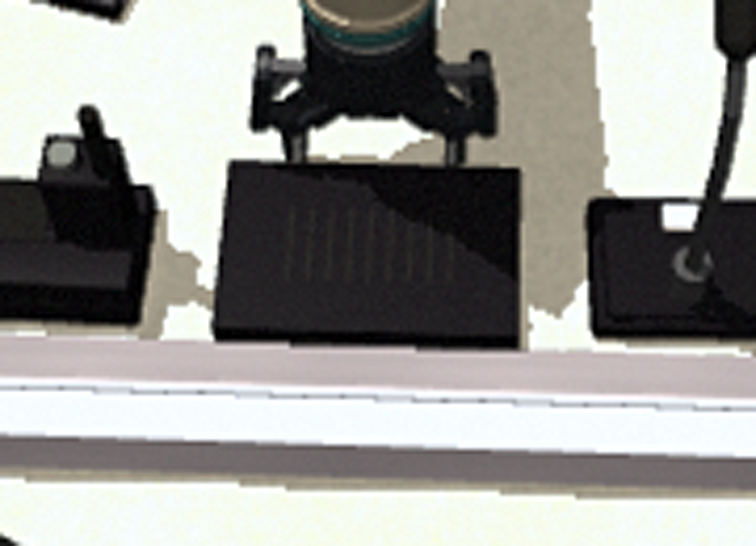

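Call:
{"op": "servo_tool", "data": {"rows": [{"dx": 0,"dy": 0.0015,"dz": 0,"wx": 0,"wy": 0,"wz": 0,"fingers": 0}]}}

```text
clock: 30.0
eef_pos: [520.6, -18.8, -3.4]
tool_rot: [-1.257, 1.563, -2.873]
force: [-10.2, 0.9, 8.0]
width: 85.7
```

Call:
{"op": "servo_tool", "data": {"rows": [{"dx": 0,"dy": 0.0015,"dz": 0,"wx": 0,"wy": 0,"wz": 0,"fingers": 0}]}}

```text
clock: 30.12
eef_pos: [520.5, -18.9, -3.4]
tool_rot: [-1.272, 1.561, -2.887]
force: [-12.5, 0.9, 10.7]
width: 85.1
```

Call:
{"op": "servo_tool", "data": {"rows": [{"dx": 0,"dy": 0.0015,"dz": 0,"wx": 0,"wy": 0,"wz": 0,"fingers": 0}]}}

```text
clock: 30.25
eef_pos: [520.6, -18.9, -3.5]
tool_rot: [-1.284, 1.559, -2.9]
force: [-14.0, 1.6, 12.5]
width: 85.3
```

```bash
python3 - <<'E'
from h import *
s=ctrl.read_state(); print(s['torque']); overlay('scene','s39',[],(250,280,110,45),7)
save('wrist','w39');st()
E
```

```text
[ 0.32763461  2.77965608 -0.11192756]
t 30.35 p [520.6 -18.9  -3.5] x [-0.01 -0.   -1.  ] y [ 1.   -0.04 -0.01] z [-0.04 -1.    0.  ] F [-12.5   1.8   9.4] w 84.9 q [ 0.28  0.88 -0.47  2.01  0.86  0.48 -2.45]
```

View pics/s39.png

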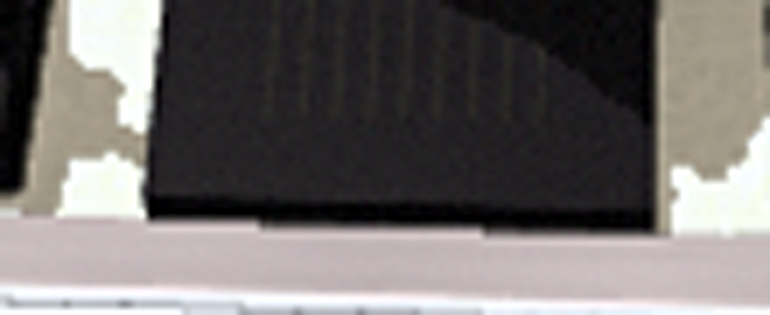

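View pics/w39.png

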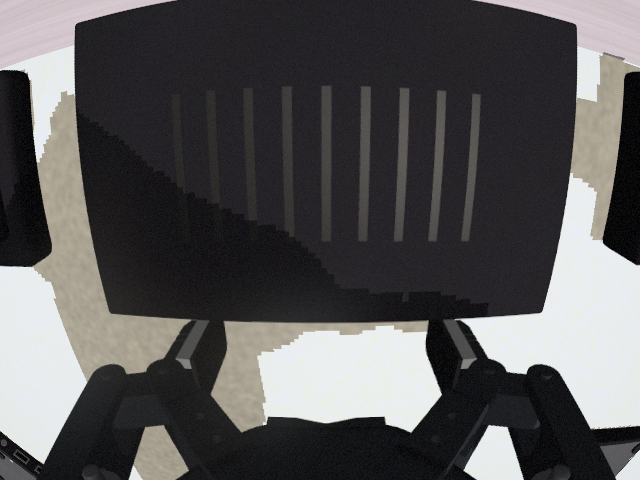

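Call:
{"op": "servo_tool", "data": {"rows": [{"dx": 0,"dy": -0.006,"dz": 0,"wx": 0,"wy": 0,"wz": 0,"fingers": 0},{"dx": 0,"dy": -0.015,"dz": 0,"wx": 0,"wy": 0,"wz": 0,"fingers": 0},{"dx": -0.01,"dy": -0.015,"dz": 0,"wx": 0,"wy": 0,"wz": 0,"fingers": 0},{"dx": -0.06,"dy": 0,"dz": 0,"wx": 0,"wy": 0,"wz": 0,"fingers": 0},{"dx": -0.07,"dy": 0,"dz": 0,"wx": 0,"wy": 0,"wz": 0,"fingers": 0}]}}

```text
clock: 30.98
eef_pos: [498.3, -17.2, 102.7]
tool_rot: [-1.319, 1.567, -2.934]
force: [1.2, -0.5, 0.6]
width: 85.5
```

Call:
{"op": "servo_tool", "data": {"rows": [{"dx": -0.05,"dy": -0.02,"dz": 0,"wx": 0,"wy": 0,"wz": 0,"fingers": 0},{"dx": 0,"dy": -0.04,"dz": 0.03,"wx": 0,"wy": 0,"wz": 0,"fingers": 0},{"dx": 0,"dy": 0,"dz": 0.06,"wx": 0,"wy": 0,"wz": 0,"fingers": 0},{"dx": 0,"dy": 0,"dz": 0.06,"wx": 0,"wy": 0,"wz": 0,"fingers": 0},{"dx": 0,"dy": 0,"dz": 0,"wx": 0,"wy": 0,"wz": 0,"fingers": 0}]}}

```text
clock: 31.6
eef_pos: [448.3, -131.7, 139.4]
tool_rot: [-0.663, 1.567, -2.286]
force: [-0.1, 1.5, 0.4]
width: 85.4
```

```bash
python3 - <<'E'
from h import *
st();save('scene','s40');find('scene',22.5,(590,-20))
save('top','t40');find('top',22.5,(590,-20))
for l in ['mic','charger','mug','mouse','trunk']:
    print(l,[(c,round(d['conf'],2),np.round(at(c,d['point'],0)[:2])) for c in ['top','scene'] for d in ctrl.mark_of(l,c)[:1]])
overlay('scene','s40c',[],(250,250,110,75),7); st()
E
```

```text
t 31.6 p [ 448.3 -131.7  139.4] x [-0. -0. -1.] y [ 1.   -0.05 -0.  ] z [-0.05 -1.    0.  ] F [-0.1  1.5  0.4] w 85.4 q [ 0.71  0.61 -0.71  2.09  0.65  0.68 -2.07]
0.84 [596.7 -21.2] yaw -2.9 [124. 178.]
0.85 [ 353.9 -210.5] yaw 73.3 [ 95. 129.]
0.82 [327.5 247.5] yaw -40.9 [ 98. 140.]
0.56 [407.  468.2] yaw 80.9 [107. 150.]
0.62 [586.5 -20.4] yaw -0.5 [119. 181.]
0.57 [ 318.5 -206.2] yaw 72.8 [ 94. 125.]
0.56 [311.7 246.9] yaw -40.8 [ 89. 141.]
mic [('top', 0.78, array([592., 160.])), ('scene', 0.62, array([603., 159.]))]
charger [('top', 0.7, array([ 585., -209.])), ('scene', 0.81, array([ 588., -205.]))]
mug [('top', 0.96, array([420., 455.])), ('scene', 0.83, array([424., 447.]))]
mouse [('top', 0.85, array([ 419., -422.])), ('scene', 0.72, array([ 406., -417.]))]
trunk [('top', 0.59, array([640., -22.])), ('scene', 0.73, array([645., -29.]))]
t 32.35 p [ 449.3 -127.6  139.3] x [-0. -0. -1.] y [ 1.   -0.04 -0.  ] z [-0.04 -1.    0.  ] F [-0.1  0.7 -0.8] w 85.3 q [ 0.7   0.61 -0.72  2.09  0.65  0.68 -2.07]
```

View pics/s40.png

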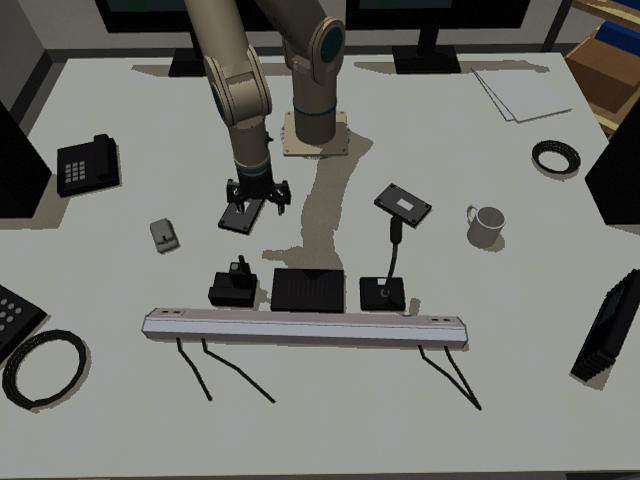

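View pics/s40c.png

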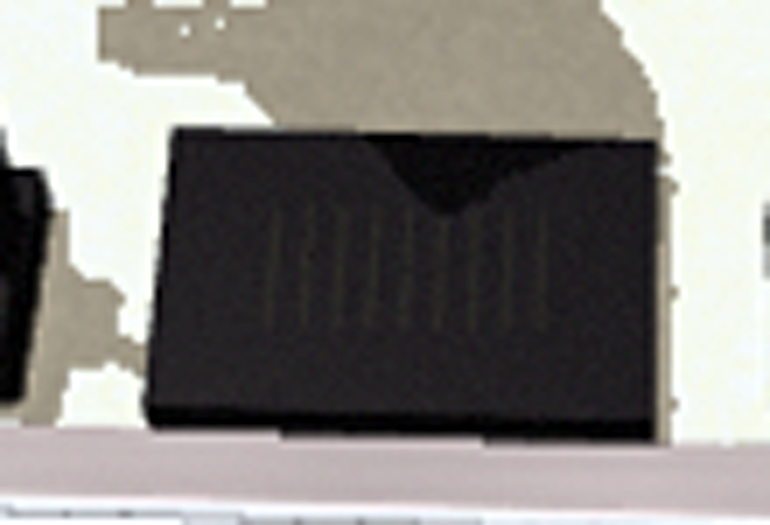

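View pics/t40.png

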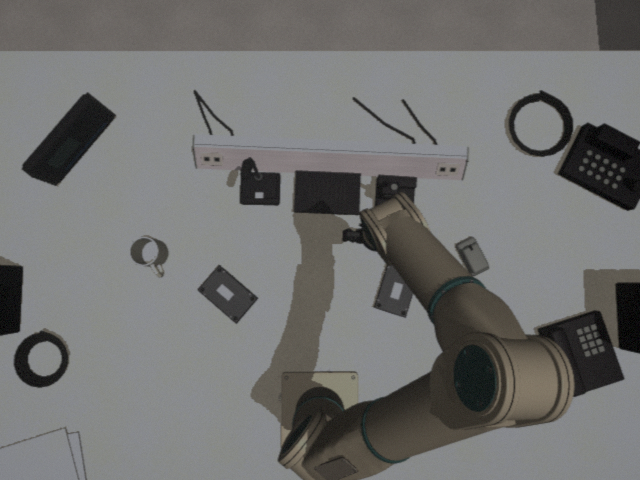

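```bash
python3 - <<'E'
from h import *
a=cv2.imread('pics/scene0.png');b=cv2.imread('pics/s40.png')
for n,(x,y,w,h) in dict(mic=(360,275,45,35),charger=(208,262,50,42),mug=(468,205,36,42),mouse=(150,218,30,34)).items():
    p=cv2.phaseCorrelate(np.float32(a[y:y+h,x:x+w,1]),np.float32(b[y:y+h,x:x+w,1])); print(n,np.round(p[0],2))
print(ctrl.finish_job())
E
```

```text
mic [0.46 0.02]
charger [-0.02  0.49]
mug [0.01 0.51]
mouse [-0.    0.03]
the job is handed in; nothing more can be done
None
```

The job is handed in: the largest splitter is right way up, square against the foot of the trunking, and took about 32 s on the robot's clock.

**What I did**
- Pushed it sideways and turned it square to the trunking, then slid it into the free stretch.
- Ran it up the slope until it leaned at about 45°, where it stayed when I let go.
- Raised it from behind with one finger to upright, and let it tip onto the other finger.
- Lowered it on that finger. It came free with the raised edge about 25 to 40 mm up and settled flat.
- Pushed it back until its position stopped changing while the push force rose to about 14 N, then withdrew the arm.

**Last checks**
- **Splitter:** the lid is up, and the rear edge meets the foot line in the scene picture. Its yaw read -2.9° in the scene view and -0.5° in the top view; I measured the trunking at about -2.5°. I trust the scene value because the arm partly blocked the top view.
- **Sockets:** I saw them turn towards the robot while lowering, but not directly once it was down.
- **Height when it came free:** this is uncertain. Camera estimates gave about 25 mm, while the finger position suggested about 40 mm.
- **Bystanders:** comparing first and last pictures, the mouse shows no shift and the microphone, charger and mug at most half a pixel, roughly 1 mm. The networks' last position readings scatter by about 15 mm at most, which I took as noise.
- **Wrist force:** highest reading seen was about 25 N.

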